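Index a stool leg in the drilling cradle

TASK

Get the stool leg (the turned one with the stub sticking out) ready for drilling: lay it fully down in both V-blocks of the cradle, with its stub's end next to the scale, and rolled so that the stub points the same way as the index arm. It is a long way to roll, so let go in the V-blocks and take a fresh grip as needed; do not move the index arm, and leave the other things on the bench where they are.

Things in the scene. Friction and masses are not known exactly. Their poses are not given: they have to be found in the camera images.
- leg: turned stool leg of pale wood, lying; round, 36 mm thick (x -85 to +120 mm), 250 mm long, tapered foot at -x. Axes: x along the leg to its stub's end, centre line at y 0, z +18 mm; origin halfway along, on the bench as it first lies. A round stub, 14 mm thick, stands out 40 mm at x +100 mm along body (0, 0.981, -0.192): to +y, 11 degrees below level, tip on the bench. Balance point near x +8 mm.
- stub_tip (a point): centre of the stub's end face, 58 mm from the leg's centre line
- leg_stub_end (a point): centre of the leg's end face nearest the stub, on the centre line (body x = +125 mm)
- leg_foot_end (a point): centre of the leg's tapered foot end, on the centre line (body x = -125 mm)
- jig: dark wooden drilling cradle, fixed; origin: centre of underside, x along it to the end plate, z up. Base 320 x 100 x 16 mm; two 90 degree V-blocks, 18 mm long, at x -100 and +30 mm, open upwards, 54 mm wide at the mouth; end plate at x +140 mm with a round scale, 126 mm high. A seated leg's centre line is at y 0, z 80 mm along jig x; its middle goes to x -35 mm, so its stub is at x +65 mm.
- pointer: dark steel index arm on the scale, 65 mm long, 10 mm wide, preset to this job's angle. Origin: its pivot at jig (115, 0, 80) mm, on a seated leg's centre line; x axis is the jig's x; z axis is the way it points (from 20 degrees towards jig +y to 29 degrees towards jig -y of straight up). Stiff, but can be knocked out of its setting.
- pointer_tip (a point): tip of the index arm, 65 mm from its pivot
- oil: bottle of finishing oil, 46 mm across, 125 mm high, standing; origin: centre of its underside, on the bench
- wax: round wax tin, 58 mm across, 36 mm high; origin: centre of its underside, on the bench
- blank: part-turned wooden blank: a 36 mm square block 50 mm long (body x = -15 to +35 mm) with a round end 30 mm thick (to x = -49 mm), lying; origin: centre of its underside, on the bench
- sander: cork sanding block with a wooden back, 100 x 58 x 40 mm; origin: centre of its underside, on the bench
- spanner: flat steel spanner, 170 mm long, lying; origin: centre of its underside, on the bench
- spray: tall spray can, 56 mm across, 180 mm high, standing; origin: centre of its underside, on the bench
- cup: pale turned wooden cup, 72 mm across, 85 mm high, standing; origin: centre of its underside, on the bench

How it is judged:
At the end, for the whole second after the job is handed in: The leg lies at rest in both V-blocks (both ends within 5 mm of the cradle's centre line, sideways and in height), stub 38 to 62 mm along the cradle from the index arm, and the stub points as the arm does: its tip within 8 mm (8 degrees) sideways of the arm's direction (y of stub_tip in the frame of pointer between -0.008 and 0.008 m and x of stub_tip in the frame of pointer between -0.062 and -0.038 m and z of stub_tip in the frame of pointer above 0.045 m and y of leg_stub_end in the frame of jig between -0.005 and 0.005 m and z of leg_stub_end in the frame of jig between 0.075 and 0.085 m and y of leg_foot_end in the frame of jig between -0.005 and 0.005 m and z of leg_foot_end in the frame of jig between 0.075 and 0.085 m and linear speed of leg below 0.02 m/s and angular speed of leg below 0.15 rad/s); the robot touches nothing.
It fails at once if the oil bottle, wax tin or blank is shifted by more than 40 mm or knocked over (distance of any of oil, wax, blank from where it was at the start of the episode above 0.04 m or angle between any of oil, wax, blank's own z axis and vertical above 0.6 rad).
It fails at once if the sanding block or spanner is shifted by more than 40 mm or knocked over (distance of any of sander, spanner from where it was at the start of the episode above 0.04 m or angle between any of sander, spanner's own z axis and vertical above 0.6 rad).
It fails at once if the spray can or cup is shifted by more than 40 mm or knocked over (distance of any of spray, cup from where it was at the start of the episode above 0.04 m or angle between any of spray, cup's own z axis and vertical above 0.6 rad).
It fails at once if the index arm is moved (its tip by more than 8 mm) (distance of pointer_tip from where it was at the start of the episode above 0.008 m).
It also fails if it takes over 67 s, if anything falls off the work surface, if the arm or the gripper's body presses on something with over 40 N, if the wrist force passes 120 N, or if a joint passes its speed limit or range.

ROBOT

A 7-joint arm with a two-finger parallel gripper is mounted at the origin on the work surface. World frame = base frame: x ahead of the robot, y to its left, z up, the work surface at z = 0. Lengths are in m, angles in rad, forces in N, time in s.
With the tool pointing down it reaches from about 0.425 to 0.925 m from the base axis. Payload 6.8 kg.
Tool frame: the origin (TCP) lies at the very end of the fingers, on their centre line; the grasp point (between the pads) lies 19 mm behind it; z points along the fingers, y is the line along which they close (so a half turn about z gives the same grasp; the last joint's range is limited). The gripper opens to 85 mm and grips with 20 to 120 N. Pads are 22 mm wide; open, the fingers measure 114 mm over their backs; the gripper's body (76 mm by 85 mm) begins 54 mm behind the grasp point. The pads swing forward as they close: fully open they stand 13 mm farther back than shut.
Start: joints at [1.04, 0.477, 0.022, 1.555, -0.011, 1.109, -0.083], TCP at [0.277, -0.616, 0.231] pointing down, gripper open.
Joint ranges: [-2.96, 2.96], [-0.34, 2.1], [-1.41, 1.46], [0.24, 2.44], [-1.37, 4.51], [0.17, 1.92], [-2.96, 2.96]. Speed limits (rad/s): [2.39, 2.39, 3.14, 3.14, 3.14, 3.14, 3.14].

INTERFACE

Orientations are given as a rotation vector (axis times angle).
In Python, from bench import r gives the robot as it stands. The module is installed in compiled form; this text tells all that it offers.
- The arm moves only by the tool servo_tool, never from a script. Its argument "commands" is a list of rows, each a list of 7 numbers: the turn, a rotation vector about the world's x, y, z in degrees, then the shift along the world's x, y, z in mm, then the closure, from 0 (fully open) to 1 (shut). A call has 1 to 5 rows; each row is the pose to reach, as a shift and turn from the pose commanded when the call began; what a row does not reach only later rows make up. A row lasts 1/12 s, in which the tool goes at most 41.7 mm and 7.16 degrees, less where a joint would pass 70% of its speed; a pose out of reach is approached as far as the arm can. A call with a gripper value outside its range is refused whole. The fingers move at their own pace and stop on an object; "force" is the grip in N (left out, the last holds). Time passes only in rows, so rows that repeat a pose let the fingers close. It gives the time, the measured TCP pose, the force, the opening and the grip force at its end, in the units of the state.
- r.get_obs(): the state, without advancing time (a new reading comes with each control period).
- r.grab_frame(name): name is "side" or "top"; returns (picture, depth): 400x640x3 uint8, blue, green, red; 400x640 float32, m along the optical axis (not along the pixel's ray), 0 where there is no reading.
- r.camera_info(name): a dict with "vertical_fov" (degrees; the focal length in pixels is half the picture's height over the tangent of half this angle, whatever the lens; pixels are square), "cx", "cy" (the principal point, pixels), "D" ([k1, k2, p1, p2, k3] as OpenCV has them; the pictures are not rectified), "cam_to_world" (4x4, takes a point from camera to world coordinates). Camera axes: x right, y up, looking along -z (the intrinsics and any distortion apply to the point x, -y, -z); pixel columns grow to the right and rows downward; lengths in m; the calibration is good to about 2 mm. A picture is of the moment at which its call begins. camera_info takes no time and is no camera call.
- r.hand_in(): hands the job in; it is judged then, once.
The state is a dict: "clock": time; "joints": joint angles; "qvel": joint speeds; "tau": joint torques, N m; "tcp_pos": TCP position; "orientation": TCP orientation; "contact_force": force on the tool from outside, world axes, zero at the start; "moment": the same for the moment, N m; "grip_width": finger opening in m; "gripper_force": force on a finger pad.
Only numpy, scipy, OpenCV 4.12 (cv2) and the standard library are available. Lean on these libraries where they do the work, as an engineer would, in place of code of your own. Each camera call takes 0.05 s, during which the arm holds its last target. There are 200 camera calls.

## Working session

There is one attempt and no reset: what is moved stays moved. The work goes in short steps, Python scripts to look and compute and a tool call to move; the robot and the scene stay as the last step left them, time stands still between calls to the robot, and variables do not carry over. Pictures are saved under pics/ and viewed, at most 10 in all, crops included, and the job is handed in when it is done.

Besides the shell and the picture viewer there is one more tool, called after "Request:" as name(argument=value, ...) on one line, values as JSON. servo_tool: Moves the arm, as the interface text tells. Its arguments: {"type":"object","properties":{"commands":{"type":"array"},"force":{"type":"number"}},"required":["commands"]}

```bash
mkdir -p pics; cat > h.py <<'E'
import numpy as np, cv2
from bench import r
def K(name):
    c=r.camera_info(name); f=200/np.tan(np.radians(c["vertical_fov"])/2)
    return np.array([[f,0,c["cx"]],[0,f,c["cy"]],[0,0,1]]),np.array(c["D"],float),np.array(c["cam_to_world"])
def rays(name,uv):
    k,D,T=K(name); p=cv2.undistortPoints(np.array(uv,float).reshape(-1,1,2),k,D)[:,0]
    d=np.c_[p[:,0],-p[:,1],-np.ones(len(p))]
    return T[:3,3],d@T[:3,:3].T   # d scaled so depth=1
def plane(name,uv,z):
    o,d=rays(name,uv); return o+d*((z-o[2])/d[:,2])[:,None]
def cloud(name,depth):
    v,u=np.mgrid[0:400,0:640]; o,d=rays(name,np.c_[u.ravel(),v.ravel()])
    return (o+d*depth.reshape(-1,1)).reshape(400,640,3)
def proj(name,P):
    k,D,T=K(name); p=(np.atleast_2d(P)-T[:3,3])@T[:3,:3]; p=p*[1,-1,-1]
    return cv2.projectPoints(p,np.zeros(3),np.zeros(3),k,D)[0][:,0]
def grab(name,save=None):
    a,b=r.grab_frame(name)
    if save: cv2.imwrite("pics/"+save,a)
    return a,b
E
python3 - <<'E'
from h import *
for n in("side","top"):
    a,b=grab(n,n+"0.png"); np.savez(n+"0.npz",a=a,b=b); k,D,T=K(n); print(n,k[0,0],D,T.round(3).tolist(),(b>0).mean())
print(r.get_obs())
E
```

```text
side 519.1695602106013 [-0.03112593  0.          0.          0.          0.        ] [[-0.992, 0.085, -0.092, 0.406], [-0.124, -0.568, 0.813, 1.107], [0.016, 0.818, 0.574, 0.903], [0.0, 0.0, 0.0, 1.0]] 0.995765625
top 512.2165043697579 [-0.11795043  0.          0.          0.          0.        ] [[0.065, 0.977, -0.203, 0.254], [-0.998, 0.064, -0.01, -0.001], [0.003, 0.203, 0.979, 1.463], [0.0, 0.0, 0.0, 1.0]] 0.996046875
{'clock': 0.1, 'joints': array([ 1.0398851 ,  0.47772942,  0.02237318,  1.55634209, -0.01150773,
        1.1092909 , -0.0830938 ]), 'qvel': array([-1.38721837e-03,  6.10508835e-05,  4.22817129e-04, -1.54233074e-03,
       -1.84279143e-04, -3.29238100e-06, -8.54801709e-04]), 'tau': array([ 4.47864688e-03, -5.97767937e+01,  1.61365170e+00, -2.81959319e+01,
        1.27724322e-02,  4.95799308e-03, -6.66225048e-06]), 'tcp_pos': array([ 0.27672897, -0.61508978,  0.23041992]), 'orientation': array([-3.07011421e+00, -6.58877644e-01,  7.33383069e-04]), 'contact_force': array([ 0.20853496,  0.22260725, -0.30909143]), 'moment': array([ 0.04637977,  0.02314181, -0.07223726]), 'gripper_force': 0.0, 'grip_width': 0.08560469607696486}
```

View pics/side0.png

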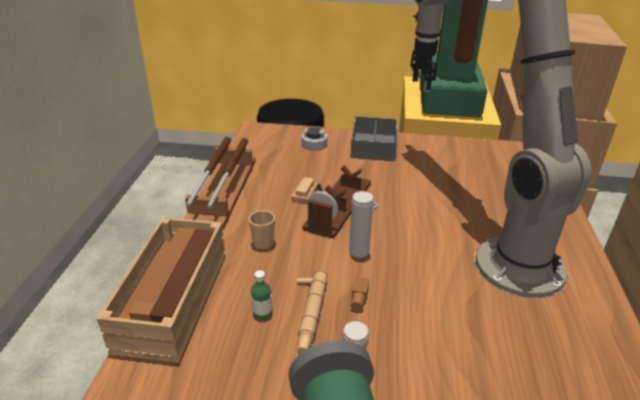

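View pics/top0.png

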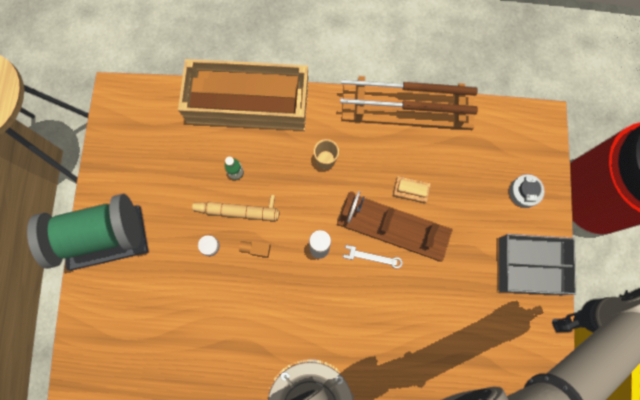

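The side view shows the cradle at (335,205), with its end plate's back towards the camera. The leg is at (313,310), the spray can at (361,225), the cup at (262,230) and the oil bottle at (262,298). In the top view the leg runs from foot (193,208) to stub end (279,214) with the stub at (272,200). The cradle runs from the plate (345,210) to (448,245).

```bash
python3 - <<'E'
from h import *
out=[]
for n,(x0,y0,x1,y1) in {"side":(290,160,380,240),"top":(330,185,460,265)}.items():
    a=np.load(n+"0.npz")["a"]; out.append(cv2.resize(a[y0:y1,x0:x1],None,fx=(4.4 if n=="side" else 3),fy=(4.4 if n=="side" else 3),interpolation=cv2.INTER_CUBIC))
h=max(o.shape[0] for o in out); out=[cv2.copyMakeBorder(o,0,h-o.shape[0],0,0,0) for o in out]
im=np.hstack(out); print(im.shape); cv2.imwrite("pics/crop1.png",im)
d=np.load("top0.npz"); P=cloud("top",d["b"]); Z=P[...,2]
bl=(P[...,0]>0.25)&(P[...,0]<0.85)&(abs(P[...,1])<0.6)
print("table z",np.median(Z[bl&(abs(Z)<.02)]))
m=(bl&(Z>0.008)&(Z<.25)).astype(np.uint8)
N,l,s,c=cv2.connectedComponentsWithStats(m)
for i in range(1,N):
    if s[i,4]>25:
        q=P[l==i]; print(s[i].tolist(),q.mean(0).round(3),"min",q.min(0).round(3),"max",q.max(0).round(3))
# leg
hsv=cv2.cvtColor(d["a"],cv2.COLOR_BGR2HSV)
for uv in [(215,210),(240,211),(265,213),(272,200),(272,204)]: print(uv,hsv[uv[1],uv[0]],P[uv[1],uv[0]].round(4))
E
```

```text
(352, 786, 3)
table z -0.00030251572961093043
[178, 89, 128, 41, 3881] [0.807 0.25  0.088] min [0.783 0.071 0.008] max [0.85  0.432 0.118]
[340, 101, 20, 3, 34] [ 0.848 -0.056  0.087] min [ 0.846 -0.084  0.081] max [ 0.85  -0.029  0.093]
[342, 102, 136, 27, 1741] [ 0.837 -0.25   0.04 ] min [ 0.82  -0.438  0.008] max [ 0.85  -0.039  0.101]
[314, 139, 25, 30, 446] [0.705 0.002 0.055] min [ 0.664 -0.032  0.008] max [0.735 0.036 0.092]
[224, 157, 20, 22, 315] [0.634 0.26  0.079] min [0.618 0.242 0.008] max [0.663 0.287 0.133]
[511, 174, 22, 34, 570] [ 0.634 -0.576  0.039] min [ 0.591 -0.6    0.009] max [ 0.689 -0.548  0.061]
[394, 176, 36, 27, 679] [ 0.618 -0.252  0.03 ] min [ 0.585 -0.306  0.008] max [ 0.657 -0.202  0.047]
[337, 191, 116, 71, 3824] [ 0.506 -0.208  0.027] min [ 0.416 -0.376  0.008] max [ 0.601 -0.043  0.146]
[87, 193, 61, 68, 2934] [0.432 0.54  0.146] min [0.356 0.488 0.009] max [0.528 0.6   0.221]
[192, 195, 87, 26, 1086] [0.524 0.24  0.03 ] min [0.503 0.127 0.008] max [0.579 0.376 0.046]
[309, 230, 22, 28, 487] [0.425 0.003 0.157] min [ 0.404 -0.024  0.01 ] max [0.458 0.03  0.189]
[499, 234, 37, 59, 757] [ 0.422 -0.536  0.045] min [ 0.338 -0.6    0.008] max [ 0.499 -0.515  0.075]
[199, 236, 20, 20, 325] [0.416 0.316 0.033] min [0.389 0.291 0.008] max [0.444 0.345 0.045]
[239, 240, 32, 17, 387] [0.418 0.184 0.032] min [0.397 0.144 0.008] max [0.44  0.232 0.045]
(215, 210) [ 20 120 236] [0.5175 0.3066 0.0377]
(240, 211) [ 20 121 237] [0.5199 0.2354 0.0346]
(265, 213) [ 21 118 239] [0.5201 0.1644 0.0279]
(272, 200) [ 20 121 237] [0.5615 0.1486 0.0175]
(272, 204) [ 18 126 227] [0.5496 0.1476 0.0178]
```

View pics/crop1.png

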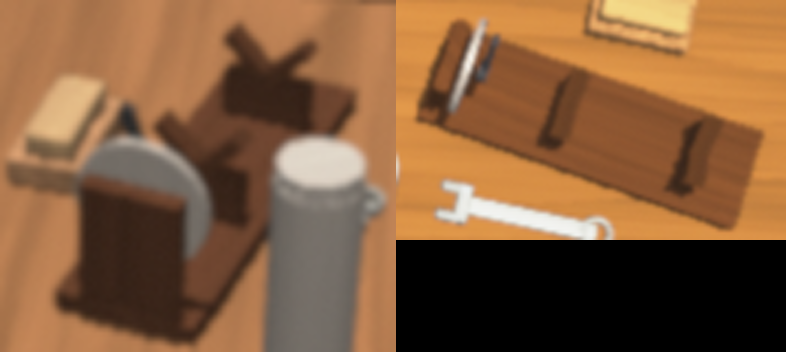

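The crop shows the cradle with its plate at the left of the top view. The dark index arm runs from its tip, near top px (362,199), down to about (358,211), leaning towards world +x. In the side view its tip is at about px (319,186).

```bash
python3 - <<'E'
from h import *
d=np.load("top0.npz"); a=d["a"]; hsv=cv2.cvtColor(a,cv2.COLOR_BGR2HSV); P=cloud("top",d["b"])
v,u=np.mgrid[0:400,0:640]
# jig base: dark px
m=(hsv[...,2]<125)&(u>335)&(u<460)&(v>185)&(v<265)
m=cv2.morphologyEx(m.astype(np.uint8),cv2.MORPH_CLOSE,np.ones((3,3)))
N,l,s,c=cv2.connectedComponentsWithStats(m); i=1+np.argmax(s[1:,4]); print(s[i])
cn=max(cv2.findContours((l==i).astype(np.uint8),0,cv2.CHAIN_APPROX_NONE)[0],key=len)[:,0]
Q=plane("top",cn,.016)[:,:2]; 
th0=np.arctan2(*(np.array([.558,-.07])-np.array([.46,-.36]))[::-1]); 
rc=cv2.minAreaRect((Q*1000).astype(np.float32)); print("rect",rc,cv2.boxPoints(rc).round(0).tolist())
ctr=np.array(rc[0])/1000; ex=np.array([.27,.96]); ex/=np.linalg.norm(ex)
for _ in range(4):
    ey=np.array([-ex[1],ex[0]]); x=(Q-ctr)@ex; y=(Q-ctr)@ey
    lo=(abs(x)<.13)&(y<0); hi=(x>-.13)&(x<.06)&(y>0)
    f1=np.polyfit(x[lo],y[lo],1); f2=np.polyfit(x[hi],y[hi],1); re=(x<-.1)&(abs(y)<.035); xr=np.median(x[re])
    r1=np.median(abs(y[lo]-np.polyval(f1,x[lo]))); print("slopes",f1,f2,"right end",xr,r1)
    sl=f1[0] if _<1 else (f1[0]+f2[0])/2; ex=ex+sl*ey; ex/=np.linalg.norm(ex)
    
ey=np.array([-ex[1],ex[0]]); yc=(f1[1]+f2[1])/2; ctr=ctr+ex*(xr+.160)+ey*yc
print("jig",ctr,np.degrees(np.arctan2(ex[1],ex[0])))
np.savez("jig.npz",c=ctr,ex=ex)
def tojig(p): p=np.atleast_2d(p); q=p[:,:2]-ctr; return np.c_[q@ex,q@ey,p[:,2]]
q=tojig(P.reshape(-1,3)); k=(abs(q[:,1])<.06)&(abs(q[:,0])<.2)
kk=k&(q[:,2]>.06); print("V/plate tops x hist",np.histogram(q[kk,0],np.arange(-.14,.18,.01)))
# pointer tip
for n,uv in (("top",[(361.5,199.5),(362.5,199)]),("side",[(319.5,186),(318.5,185)])):
    o,dd=rays(n,uv); 
    for z in (.13,.135,.14,.145): print(n,z,(tojig(o+dd*((z-o[2])/dd[:,2])[:,None])*1000).round(1).tolist())
    # intersect x=115 plane
    O=tojig(o)[0]
    for D in dd:
        E=tojig(o+D)[0]-O; t=(.115-O[0])/E[0]; print("  x115",((O+t*E)*1000).round(1))
# leg
m=(hsv[...,1]<150)&(hsv[...,2]>150)&(u>185)&(u<290)&(v>190)&(v<225)
N,l,s,c=cv2.connectedComponentsWithStats(m.astype(np.uint8)); i=1+np.argmax(s[1:,4]); print("leg",s[i])
W=plane("top",np.argwhere(l==i)[:,::-1],.020); W=W[W[:,0]<.538]
W=W[:,:2]; vx,vy,x0,y0=cv2.fitLine((W*1000).astype(np.float32),cv2.DIST_HUBER,0,.01,.01).ravel()
e=np.array([vx,vy]); e*=-np.sign(e[1]); t=W@e; mid=np.array([x0,y0])/1000; t=(W-mid)@e
print("axis",np.degrees(np.arctan2(e[1],e[0])),"len",t.max()-t.min(),"mid",mid+e*(t.max()+t.min())/2)
n=np.array([-e[1],e[0]])
for c in np.linspace(t.min()+.01,t.max()-.01,8):
    w=((W-mid)@n)[abs(t-c)<.006]; print(round(c,3),w.min().round(4),w.max().round(4))
E
```

```text
[419 224  20  27 303]
rect ((483.70849609375, -307.62225341796875), (34.8506965637207, 83.70664978027344), 74.04957580566406) [[439.0, -313.0], [519.0, -336.0], [529.0, -302.0], [448.0, -279.0]]
slopes [ 0.23381837 -0.02367145] [0.22188194 0.02420083] right end nan 0.011495417578886193
slopes [ 0.26396367 -0.02154157] [0.24224485 0.02213259] right end nan 0.010488459215479414
slopes [ 0.21815961 -0.01935177] [0.22981232 0.01851581] right end nan 0.009957411030648929
slopes [ 0.16622759 -0.01621425] [0.15554269 0.01671677] right end nan 0.009392390814886504
jig [nan nan] 123.4200466632094
V/plate tops x hist (array([0, 0, 0, 0, 0, 0, 0, 0, 0, 0, 0, 0, 0, 0, 0, 0, 0, 0, 0, 0, 0, 0,
       0, 0, 0, 0, 0, 0, 0, 0, 0]), array([-1.40000000e-01, -1.30000000e-01, -1.20000000e-01, -1.10000000e-01,
       -1.00000000e-01, -9.00000000e-02, -8.00000000e-02, -7.00000000e-02,
       -6.00000000e-02, -5.00000000e-02, -4.00000000e-02, -3.00000000e-02,
       -2.00000000e-02, -1.00000000e-02,  1.11022302e-16,  1.00000000e-02,
        2.00000000e-02,  3.00000000e-02,  4.00000000e-02,  5.00000000e-02,

[... 334 characters left out ...]
[nan, nan, 140.0], [nan, nan, 140.0]]
top 0.145 [[nan, nan, 145.0], [nan, nan, 145.0]]
  x115 [nan nan nan]
  x115 [nan nan nan]
side 0.13 [[nan, nan, 130.0], [nan, nan, 130.0]]
side 0.135 [[nan, nan, 135.0], [nan, nan, 135.0]]
side 0.14 [[nan, nan, 140.0], [nan, nan, 140.0]]
side 0.145 [[nan, nan, 145.0], [nan, nan, 145.0]]
  x115 [nan nan nan]
  x115 [nan nan nan]
leg [ 192  195   87   26 1058]
axis -91.53102 len 0.25295831703861593 mid [0.52259117 0.25329463]
-0.12 -0.0114 0.0123
-0.087 -0.0116 0.0123
-0.053 -0.015 0.0126
-0.02 -0.0147 0.0147
0.013 -0.017 0.0158
0.047 -0.0143 0.0158
0.08 -0.0164 0.0158
0.113 -0.0163 0.0182
  return _methods._mean(a, axis=axis, dtype=dtype,
  ret = ret.dtype.type(ret / rcount)
```

```bash
python3 - <<'E'
from h import *
a=np.load("top0.npz")["a"][192:216,348:372]; g=cv2.cvtColor(a,cv2.COLOR_BGR2HSV); print(g[...,2]); print(g[...,1])
a=np.load("side0.npz")["a"][180:196,312:330]; print(cv2.cvtColor(a,cv2.COLOR_BGR2GRAY))
E
```

```text
[[185 165 150 148 152 170 196 214 218 214 198 185 190 214 220 220 220 220
  220 220 220 220 220 220]
 [156 132 133 133 134 145 167 197 213 213 201 186 193 215 219 219 219 219
  219 219 219 219 219 219]
 [142 128 131 132 131 132 146 179 199 213 209 199 208 217 219 219 219 219
  219 219 219 219 219 219]
 [132 129 132 134 134 128 130 159 188 212 204 187 201 211 211 209 212 216
  217 217 218 218 219 219]
 [127 129 133 134 135 127 120 152 194 209 184 155 170 182 175 163 177 204
  211 212 212 213 213 213]
 [130 131 133 134 130 114 108 151 203 208 163 136 142 146 131 120 150 190
  200 203 206 207 206 206]
 [132 134 133 133 125 101 109 166 215 211 159 134 133 125 105 103 133 166
  174 185 196 198 201 205]
 [134 138 135 131 120  98 130 196 221 205 158 138 131 114  94  99 123 141
  146 157 166 171 185 197]
 [139 141 138 128 109  99 154 219 222 181 147 140 128  98  84 103 126 135
  136 137 140 144 157 169]
 [140 142 140 127  99 111 180 229 222 164 136 136 121  87  85 115 134 138
  137 136 135 135 139 143]
 [137 141 140 124 100 141 215 234 218 158 133 128 109  81  92 125 138 141
  140 139 138 13
[... 4250 characters left out ...]
136 128 109  88  78  91]
 [150 159 150 122  86  59  45  43  59  92 121 133 128 109  83  69  66  73]
 [164 157 132 100  75  60  49  43  52  80 112 127 116  86  62  60  64  66]
 [162 141 111  83  73  71  64  50  50  72 106 126 115  82  57  55  61  65]
 [153 122  95  85  90 102 102  87  79  83 107 129 129 105  72  54  56  62]
 [138 114 104 110 127 145 150 143 133 127 134 146 149 133 102  67  52  56]
 [129 118 123 131 142 155 159 159 155 154 161 169 172 164 140 101  65  54]
 [131 123 126 127 127 129 129 130 134 141 153 163 174 179 170 142 103  71]
 [124 116 115 114 113 113 112 112 114 118 123 131 146 160 168 163 143 114]
 [114 111 110 109 110 111 110 110 110 110 111 112 118 126 138 151 156 149]]
```

Request:
servo_tool(commands=[[0, 0, 35, 60, 120, 20, 0], [0, 0, 35, 60, 120, 20, 0], [0, 0, 35, 60, 120, 20, 0], [0, 0, 35, 60, 120, 20, 0], [0, 0, 35, 60, 120, 20, 0]], force=60)

```text
clock: 0.52
tcp_pos: [0.3404, -0.4913, 0.2519]
orientation: [-2.721, -1.57, -0.003]
contact_force: [-1.5, -1.3, 0.6]
grip_width: 0.0854
gripper_force: 0.0
```

Request:
servo_tool(commands=[[0, 0, 35, 60, 130, 0, 0], [0, 0, 35, 60, 130, 0, 0], [0, 0, 35, 60, 130, 0, 0], [0, 0, 35, 60, 130, 0, 0], [0, 0, 35, 60, 130, 0, 0]])

```text
clock: 0.93
tcp_pos: [0.3999, -0.3598, 0.2513]
orientation: [-2.121, -2.317, -0.003]
contact_force: [-0.9, -0.9, 1.3]
grip_width: 0.0853
gripper_force: 0.0
```

Request:
servo_tool(commands=[[0, 0, 35, 60, 130, 0, 0], [0, 0, 35, 60, 130, 0, 0], [0, 0, 35, 60, 130, 0, 0], [0, 0, 35, 60, 130, 0, 0], [0, 0, 35, 60, 130, 0, 0]])

```text
clock: 1.35
tcp_pos: [0.4592, -0.2297, 0.2515]
orientation: [1.326, 2.848, 0.003]
contact_force: [0.7, -1.1, -0.5]
grip_width: 0.0855
gripper_force: 0.0
```

Request:
servo_tool(commands=[[0, 0, 35, 40, 130, 0, 0], [0, 0, 35, 40, 130, 0, 0], [0, 0, 35, 40, 130, 0, 0], [0, 0, 35, 40, 130, 0, 0], [0, 0, 35, 40, 130, 0, 0]])

```text
clock: 1.77
tcp_pos: [0.4979, -0.1005, 0.2515]
orientation: [0.41, 3.114, 0.003]
contact_force: [0.1, -0.5, -0.2]
grip_width: 0.0856
gripper_force: 0.0
```

```bash
python3 - <<'E'
from h import *
o=r.get_obs(); print({k:np.round(o[k],3) for k in("clock","joints","tcp_pos","orientation")})
d=np.load("top0.npz"); a=d["a"]; hsv=cv2.cvtColor(a,cv2.COLOR_BGR2HSV)
v,u=np.mgrid[0:400,0:640]
m=((hsv[...,2]<178)&(hsv[...,0]<16)&(hsv[...,1]>100)&(u>335)&(u<455)&(v>188)&(v<262)).astype(np.uint8)
m=cv2.morphologyEx(m,cv2.MORPH_CLOSE,np.ones((3,3)))
N,l,s,c=cv2.connectedComponentsWithStats(m); i=1+np.argmax(s[1:,4]); print(s[i])
cn=max(cv2.findContours((l==i).astype(np.uint8),0,cv2.CHAIN_APPROX_NONE)[0],key=len)[:,0]
Q=plane("top",cn,.016)[:,:2]
rc=cv2.minAreaRect((Q*1000).astype(np.float32)); print("rect",rc,cv2.boxPoints(rc).round(0).tolist())
ctr=np.array(rc[0])/1000; ex=np.array([.27,.96]); ex/=np.linalg.norm(ex)
for _ in range(6):
    ey=np.array([-ex[1],ex[0]]); x=(Q-ctr)@ex; y=(Q-ctr)@ey
    lo=(abs(x)<.12)&(y>.03); hi=(x>-.12)&(x<.06)&(y<-.03)
    f=[]
    for k in(lo,hi):
        kk=k.copy()
        for _ in range(3):
            p=np.polyfit(x[kk],y[kk],1); kk=k&(abs(y-np.polyval(p,x))<.004)
        f.append(p)
    re=(x<-.1)&(abs(y)<.035); xr=np.median(x[re])
    ex=ex+(f[0][0]+f[1][0])/2*ey; ex/=np.linalg.norm(ex)
print("slopes",f,"right",xr)
ey=np.array([-ex[1],ex[0]]); ctr=ctr+ex*(xr+.160)+ey*(f[0][1]+f[1][1])/2
print("jig",ctr,np.degrees(np.arctan2(ex[1],ex[0]))); np.savez("jig.npz",c=ctr,ex=ex)
def tojig(p): p=np.atleast_2d(p); q=p[:,:2]-ctr; return np.c_[q@ex,q@ey,p[:,2]]
for n in("top","side"):
    d=np.load(n+"0.npz"); q=tojig(cloud(n,d["b"]).reshape(-1,3)); k=(abs(q[:,1])<.04)&(abs(q[:,0])<.17)&(q[:,2]>.05)&(q[:,2]<.15)
    print(n,np.histogram(q[k,0],np.arange(-.14,.17,.01))[0])
    for lo,hi in((-.125,-.075),(.005,.055)):
        kk=k&(q[:,0]>lo)&(q[:,0]<hi); print(q[kk].mean(0),q[kk].min(0),q[kk].max(0))
for n,uv in (("top",(362.5,196.5)),("top",(361.5,201)),("top",(359.5,206)),("side",(318.4,183)),("side",(318.6,187))):
    o,dd=rays(n,[uv]); O=tojig(o)[0]; E=tojig(o+dd[0])[0]-O
    print(n,uv,"x115",((O+(.115-O[0])/E[0]*E)*1000).round(1),"z140",((O+(.140-O[2])/E[2]*E)*1000).round(1),"x112",((O+(.110-O[0])/E[0]*E)*1000).round(1))
E
```

```text
{'clock': np.float64(1.767), 'joints': array([ 0.648,  0.244, -0.661,  1.89 ,  0.169,  1.062,  1.228]), 'tcp_pos': array([ 0.498, -0.101,  0.251]), 'orientation': array([4.100e-01, 3.114e+00, 3.000e-03])}
[ 336  192  117   70 3843]
rect ((507.09637451171875, -207.39840698242188), (325.51397705078125, 108.36856842041016), 73.23111724853516) [[408.0, -348.0], [512.0, -379.0], [606.0, -67.0], [502.0, -36.0]]
slopes [array([-0.00215215,  0.05102307]), array([ 0.00215215, -0.04953336])] right -0.16028170299088673
jig [ 0.50630278 -0.20746453] 74.04627410042293
top [  0   0   1  87  89   0   0   0   0   0   0   0   0   0   0   6  85  71
   0   0   0   0   0   0   1  47  46  45 104  37   0]
[-0.09989463 -0.00281476  0.06860046] [-0.11036622 -0.03767949  0.0502269 ] [-0.09076737  0.03206128  0.08351011]
[ 0.0287244  -0.00431562  0.06905477] [ 0.01896722 -0.03820678  0.05172802] [0.03769688 0.03002614 0.08524711]
side [  0   0   3  27  66  16   0   0   0   0   0   0   0   0   0   4  36  74
  20   0   0   0   0   0   0  30  36 233  70 338   0]
[-0.09661478 -0.00322493  0.06406866] [-0.11855947 -0.03494228  0.05012673] [-0.08354907  0.0332397   0.0787612 ]
[ 0.03361157 -0.00210769  0.06462866] [ 0.01506898 -0.03612875  0.05046547] [0.04561203 0.03230381 0.07881277]
top (362.5, 196.5) x115 [115.  -41.2  67.1] z140 [115.7 -23.4 140. ] x112 [ 110.  -159.9 -419.9]
top (361.5, 201) x115 [115.    2.7 198.2] z140 [114.3 -10.9 140. ] x112 [ 110.  -100.7 -243. ]
top (359.5, 206) x115 [115.    3.8 140.7] z140 [115.    3.7 140. ] x112 [ 110.   -99.2 -320.5]
side (318.4, 183) x115 [115.  -21.  139.3] z140 [116.  -20.6 140. ] x112 [110.  -23.2 135.9]
side (318.6, 187) x115 [115.  -20.3 126.4] z140 [134.6 -11.9 140. ] x112 [110.  -22.4 122.9]
```

Request:
servo_tool(commands=[[0, 0, 34.5, 10, 120, 0, 0], [0, 0, 34.5, 10, 120, 0, 0], [0, 0, 34.5, 10, 120, 0, 0], [0, 0, 34.5, 10, 120, 0, 0], [0, 0, 34.5, 10, 120, 0, 0]])

```text
clock: 2.18
tcp_pos: [0.5067, 0.0176, 0.2514]
orientation: [-0.53, 3.096, 0.001]
contact_force: [-0.5, -0.8, -0.3]
grip_width: 0.0854
gripper_force: 0.0
```

Request:
servo_tool(commands=[[0, 0, 34.5, 10, 120, 0, 0], [0, 0, 34.5, 10, 120, 0, 0], [0, 0, 34.5, 10, 120, 0, 0], [0, 0, 34.5, 10, 120, 0, 0], [0, 0, 34.5, 10, 120, 0, 0]])

```text
clock: 2.6
tcp_pos: [0.5162, 0.1378, 0.2513]
orientation: [-1.424, 2.8, 0.002]
contact_force: [0.8, -0.9, -0.1]
grip_width: 0.0856
gripper_force: 0.0
```

Request:
servo_tool(commands=[[0, 0, 34.5, 4, 110, -50, 0], [0, 0, 34.5, 4, 110, -50, 0], [0, 0, 34.5, 4, 110, -50, 0], [0, 0, 34.5, 4, 110, -50, 0], [0, 0, 34.5, 4, 110, -50, 0]])

```text
clock: 3.02
tcp_pos: [0.5192, 0.2471, 0.2]
orientation: [2.189, -2.252, -0.004]
contact_force: [0.3, -1.6, 0.2]
grip_width: 0.0856
gripper_force: 0.0
```

```bash
python3 - <<'E'
from h import *
from scipy.spatial.transform import Rotation as R
o=r.get_obs(); print({k:np.round(o[k],3) for k in("clock","joints","tcp_pos")}); M=R.from_rotvec(o["orientation"]).as_matrix(); print(M.round(3),np.degrees(np.arctan2(M[1,1],M[0,1])))
E
```

```text
{'clock': np.float64(3.017), 'joints': array([ 0.22 ,  0.558, -1.048,  1.78 ,  0.531,  1.122,  2.108]), 'tcp_pos': array([0.519, 0.247, 0.2  ])}
[[-0.028 -1.    -0.003]
 [-1.     0.028  0.001]
 [-0.001  0.003 -1.   ]] 178.3759158029264
```

Request:
servo_tool(commands=[[0, 0, 0, 1, 0, -40, 0], [0, 0, 0, 1, 0, -80, 0], [0, 0, 0, 1, 0, -120, 0], [0, 0, 0, 1, 0, -150, 0], [0, 0, 0, 1, 0, -175, 0]])

```text
clock: 3.43
tcp_pos: [0.5207, 0.2432, 0.0231]
orientation: [2.174, -2.263, -0.001]
contact_force: [-0.1, -0.6, 0.1]
grip_width: 0.0855
gripper_force: 0.0
```

Request:
servo_tool(commands=[[0, 0, 0, 0, 0, -10, 0], [0, 0, 0, 0, 0, -20, 0], [0, 0, 0, 0, 0, -20, 0.4], [0, 0, 0, 0, 0, -20, 0.7], [0, 0, 0, 0, 0, -20, 1]], force=60)

```text
clock: 3.85
tcp_pos: [0.5229, 0.2451, 0.0078]
orientation: [-2.175, 2.264, -0.001]
contact_force: [0.3, -0.3, 0.1]
grip_width: 0.0518
gripper_force: 0.0
```

Request:
servo_tool(commands=[[0, 0, 0, 0, 0, 0, 1], [0, 0, 0, 0, 0, 0, 1], [0, 0, 0, 0, 0, 0, 1], [0, 0, 0, 0, 0, 0, 1]])

```text
clock: 4.18
tcp_pos: [0.5232, 0.245, 0.0081]
orientation: [-2.175, 2.263, -0.002]
contact_force: [-1.1, 0.0, 5.2]
grip_width: 0.0345
gripper_force: 59.3
```

Request:
servo_tool(commands=[[0, 0, 0, 0, 0, 20, 1], [0, 0, 0, 0, 0, 60, 1], [0, 0, 0, 0, 0, 100, 1], [0, 0, 0, 0, 0, 140, 1], [0, 0, 0, 0, 0, 180, 1]])

```text
clock: 4.6
tcp_pos: [0.5214, 0.2442, 0.1885]
orientation: [2.177, -2.264, 0.0]
contact_force: [0.5, 0.1, -2.0]
grip_width: 0.0343
gripper_force: 60.7
```

Request:
servo_tool(commands=[[0, 0, 0, 0, 0, 40, 1], [0, 0, 0, 0, 0, 60, 1], [0, 0, 0, 0, 0, 60, 1]])

```text
clock: 4.85
tcp_pos: [0.5237, 0.2465, 0.2523]
orientation: [-2.171, 2.259, -0.005]
contact_force: [1.1, 0.6, -2.9]
grip_width: 0.0336
gripper_force: 61.0
```

```bash
python3 - <<'E'
from h import *
o=r.get_obs(); print({k:np.round(o[k],3) for k in("clock","joints","tcp_pos","contact_force","moment","grip_width")})
a,b=grab("side","lift.png"); cv2.imwrite("pics/lift2.png",cv2.resize(a[80:400,180:500],None,fx=1.8,fy=1.8))
E
```

```text
{'clock': np.float64(4.85), 'joints': array([ 0.251,  0.504, -1.082,  1.723,  0.479,  1.198,  2.145]), 'tcp_pos': array([0.524, 0.246, 0.252]), 'contact_force': array([ 1.114,  0.607, -2.894]), 'moment': array([-0.   , -0.019, -0.02 ]), 'grip_width': np.float64(0.034)}
```

View pics/lift2.png

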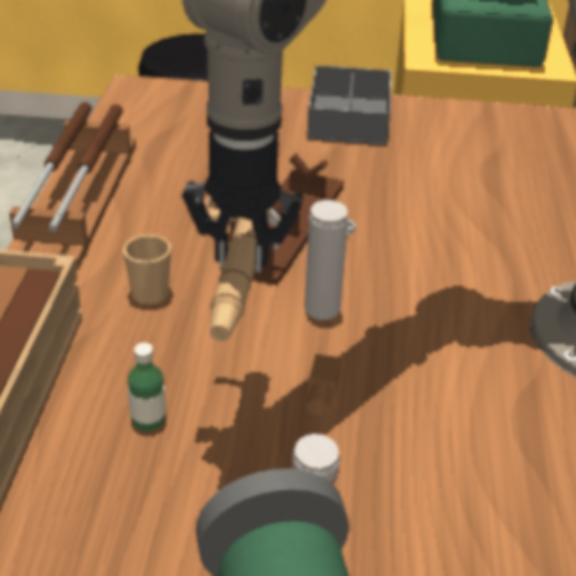

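The leg is held level and clear, with the foot towards the camera at crop (220,328). Now the long swing to the cradle.

Request:
servo_tool(commands=[[0, 0, -32.3, -4, -80, 5, 1], [0, 0, -32.3, -4, -80, 5, 1], [0, 0, -32.3, -4, -80, 5, 1], [0, 0, -32.3, -4, -80, 5, 1], [0, 0, -32.3, -4, -80, 5, 1]])

```text
clock: 5.32
tcp_pos: [0.5171, 0.1623, 0.2496]
orientation: [1.447, -2.785, 0.001]
contact_force: [-0.1, 0.8, -2.6]
grip_width: 0.0339
gripper_force: 60.9
```

Request:
servo_tool(commands=[[0, 0, -32.3, -4, -80, 0, 1], [0, 0, -32.3, -4, -80, 0, 1], [0, 0, -32.3, -4, -80, 0, 1], [0, 0, -32.3, -4, -80, 0, 1], [0, 0, -32.3, -4, -80, 0, 1]])

```text
clock: 5.73
tcp_pos: [0.5127, 0.0826, 0.2496]
orientation: [0.616, -3.077, 0.001]
contact_force: [-1.4, 0.1, -2.5]
grip_width: 0.0337
gripper_force: 60.9
```

Request:
servo_tool(commands=[[0, 0, -32.3, -4, -80, 0, 1], [0, 0, -32.3, -4, -80, 0, 1], [0, 0, -32.3, -4, -80, 0, 1], [0, 0, -32.3, -4, -80, 0, 1], [0, 0, -32.3, -4, -80, 0, 1]])

```text
clock: 6.15
tcp_pos: [0.5085, 0.0029, 0.2495]
orientation: [-0.265, -3.127, 0.001]
contact_force: [0.4, 0.0, -2.0]
grip_width: 0.0343
gripper_force: 61.1
```

Request:
servo_tool(commands=[[0, 0, -32.3, -4, -80, 0, 1], [0, 0, -32.3, -4, -80, 0, 1], [0, 0, -32.3, -4, -80, 0, 1], [0, 0, -32.3, -4, -80, 0, 1], [0, 0, -32.3, -4, -80, 0, 1]])

```text
clock: 6.57
tcp_pos: [0.5044, -0.0767, 0.2494]
orientation: [-1.124, -2.93, 0.002]
contact_force: [0.4, -0.1, -2.1]
grip_width: 0.0338
gripper_force: 61.3
```

Request:
servo_tool(commands=[[0, 0, -32.3, -4, -80, 0, 1], [0, 0, -32.3, -4, -80, 0, 1], [0, 0, -32.3, -4, -80, 0, 1], [0, 0, -32.3, -4, -80, 0, 1], [0, 0, -32.3, -4, -80, 0, 1]])

```text
clock: 6.98
tcp_pos: [0.5003, -0.1564, 0.2493]
orientation: [-1.894, -2.502, 0.003]
contact_force: [0.6, 0.8, -2.5]
grip_width: 0.034
gripper_force: 61.3
```

Request:
servo_tool(commands=[[0, 0, -32.3, -3, -80, 0, 1], [0, 0, -32.3, -3, -80, 0, 1], [0, 0, -32.3, -3, -80, 0, 1], [0, 0, -32.3, -3, -80, 0, 1], [0, 0, -32.3, -3, -80, 0, 1]])

```text
clock: 7.4
tcp_pos: [0.4973, -0.2362, 0.2492]
orientation: [-2.516, -1.877, 0.003]
contact_force: [0.2, 0.1, -2.2]
grip_width: 0.0342
gripper_force: 61.3
```

```bash
cat >> h.py <<'E'
from scipy.spatial.transform import Rotation as R
def st():
    o=r.get_obs(); M=R.from_rotvec(o["orientation"]).as_matrix(); j=np.load("jig.npz"); ex=j["ex"]; ey=np.array([-ex[1],ex[0]])
    J=np.array([[*ex,0],[*ey,0],[0,0,1]]); N=J@M; q=o["tcp_pos"][:2]-j["c"]
    print("t",round(o["clock"],2),"q",o["joints"].round(2),"tcp",o["tcp_pos"].round(4),"jig",(1000*np.array([q@ex,q@ey,o["tcp_pos"][2]])).round(1),"w",round(o["grip_width"],4),"F",o["contact_force"].round(1),"M",o["moment"].round(2))
    print("tool in jig\n",N.round(3),"tilt about jig x",np.degrees(np.arctan2(N[1,2],-N[2,2])).round(1))
E
python3 -c "
from h import *
st()"
```

```text
t 7.4 q [ 0.61  0.28 -0.34  1.81  0.1   1.07 -0.06] tcp [ 0.4973 -0.2362  0.2492] jig [-30.1   0.8 249.2] w 0.0342 F [ 0.2  0.1 -2.2] M [-0.02  0.01  0.03]
tool in jig
 [[ 1.    -0.011  0.   ]
 [-0.011 -1.     0.004]
 [ 0.    -0.004 -1.   ]] tilt about jig x 0.2
```

Request:
servo_tool(commands=[[9.6, 33.6, 0, 0, 0, 0, 1], [9.6, 33.6, 0, 0, 0, 0, 1], [9.6, 33.6, 0, 0, 0, 0, 1], [9.6, 33.6, 0, 0, 0, 0, 1], [9.6, 33.6, 0, 0, 0, 0, 1]])

```text
clock: 7.82
tcp_pos: [0.4988, -0.2357, 0.2499]
orientation: [-2.081, -1.566, 0.502]
contact_force: [0.1, 0.9, -3.3]
grip_width: 0.034
gripper_force: 61.2
```

Request:
servo_tool(commands=[[6.9, 24.0, 0, 0, 0, 0, 1], [6.9, 24.0, 0, 0, 0, 0, 1], [6.9, 24.0, 0, 0, 0, 0, 1], [6.9, 24.0, 0, 0, 0, 0, 1], [6.9, 24.0, 0, 0, 0, 0, 1]])

```text
clock: 8.23
tcp_pos: [0.4946, -0.2334, 0.2576]
orientation: [-1.957, -1.446, 0.66]
contact_force: [0.9, -0.5, -4.2]
grip_width: 0.034
gripper_force: 61.3
```

```bash
python3 -c "
from h import *
st()"
```

```text
t 8.23 q [ 0.04  0.76  0.47  1.34 -0.13  1.9   0.23] tcp [ 0.4946 -0.2334  0.2576] jig [-28.1   4.1 257.6] w 0.034 F [ 0.9 -0.5 -4.2] M [-0.37 -1.15  0.08]
tool in jig
 [[ 0.999 -0.029 -0.021]
 [-0.005 -0.69   0.724]
 [-0.035 -0.723 -0.69 ]] tilt about jig x 46.4
```

Request:
servo_tool(commands=[[-4.9, -17.3, 0, 0, 0, 0, 1], [-4.9, -17.3, 0, 0, 0, 0, 1], [-4.9, -17.3, 0, 0, 0, 0, 1], [-4.9, -17.3, 0, 0, 0, 0, 1], [-4.9, -17.3, 0, 0, 0, 0, 1]])

```text
clock: 8.65
tcp_pos: [0.4956, -0.2327, 0.2612]
orientation: [-2.198, -1.623, 0.441]
contact_force: [1.0, -0.2, -3.1]
grip_width: 0.0343
gripper_force: 61.4
```

```bash
python3 -c "
from h import *
st()"
```

```text
t 8.65 q [-0.01  0.56  0.47  1.52 -0.14  1.6   0.19] tcp [ 0.4956 -0.2327  0.2612] jig [-27.2   3.4 261.2] w 0.0343 F [ 1.  -0.2 -3.1] M [-0.23 -0.73 -0.03]
tool in jig
 [[ 0.999 -0.025 -0.02 ]
 [-0.013 -0.882  0.471]
 [-0.03  -0.471 -0.882]] tilt about jig x 28.1
```

```bash
cat >> h.py <<'E'
def go(tilt,x,y,z,flip=1):
    """turn and shift from the measured pose to: tool x along jig x, tilt about jig x, TCP at jig mm"""
    o=r.get_obs(); M=R.from_rotvec(o["orientation"]).as_matrix(); j=np.load("jig.npz"); ex=j["ex"]; ey=np.array([-ex[1],ex[0]])
    J=np.array([[*ex,0],[*ey,0],[0,0,1]]).T
    t=np.radians(tilt); T=np.c_[[1,0,0],[0,-np.cos(t),-np.sin(t)],[0,np.sin(t),-np.cos(t)]]
    rv=np.degrees(R.from_matrix(J@T@M.T).as_rotvec()); p=j["c"]*1000+x*ex+y*ey
    print("go",tilt,(x,y,z),"turn",rv.round(1),"shift",np.r_[p-1000*o["tcp_pos"][:2],z-1000*o["tcp_pos"][2]].round(1))
E
python3 -c "
from h import *
go(43,-28,5,110);go(43,-28,5,76)"
```

```text
go 43 (-28, 5, 110) turn [ 5.8 13.8  0.5] shift [  -1.8   -0.3 -151.2]
go 43 (-28, 5, 76) turn [ 5.8 13.8  0.5] shift [  -1.8   -0.3 -185.2]
```

Request:
servo_tool(commands=[[5.8, 13.8, 0.5, -1.8, -0.3, -35, 1], [5.8, 13.8, 0.5, -1.8, -0.3, -70, 1], [5.8, 13.8, 0.5, -1.8, -0.3, -105, 1], [5.8, 13.8, 0.5, -1.8, -0.3, -130, 1], [5.8, 13.8, 0.5, -1.8, -0.3, -150, 1]])

```text
clock: 9.07
tcp_pos: [0.4932, -0.2326, 0.1057]
orientation: [-1.974, -1.489, 0.592]
contact_force: [-0.5, -0.2, -2.0]
grip_width: 0.0341
gripper_force: 61.3
```

```bash
python3 - <<'E'
from h import *
st();go(43,-28,5,72)
a,b=grab("top"); c,_=grab("side")
im=np.hstack([cv2.resize(a[160:280,290:470],(600,400))[:, :400],cv2.resize(c[130:250,280:400],(400,400))]); cv2.imwrite("pics/pl1.png",im)
E
```

```text
t 9.07 q [ 0.07  0.88  0.41  1.45 -0.19  1.62  0.25] tcp [ 0.4932 -0.2326  0.1057] jig [-27.7   5.7 105.7] w 0.0341 F [-0.5 -0.2 -2. ] M [-0.29 -0.97 -0.02]
tool in jig
 [[ 1.     0.     0.   ]
 [ 0.    -0.727  0.687]
 [ 0.    -0.687 -0.727]] tilt about jig x 43.4
go 43 (-28, 5, 72) turn [-0.1 -0.4 -0. ] shift [  0.6  -0.4 -33.7]
```

View pics/pl1.png

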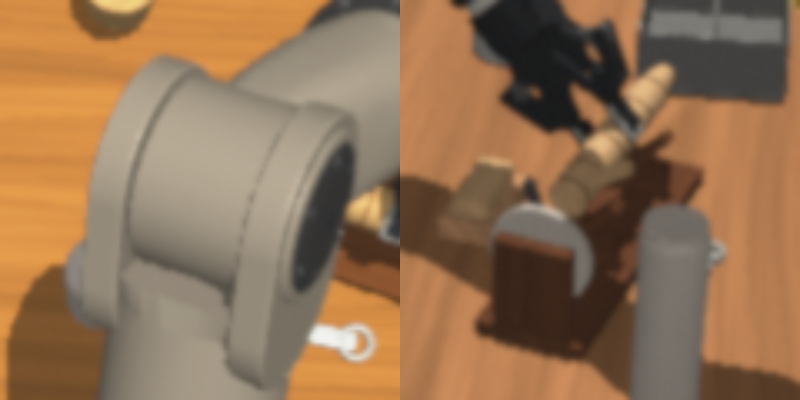

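The right half shows the leg above the V-blocks, in line with them. Its stub end is at (565,195), clear of the index arm tip at (532,188). I'll lower it with a little more roll.

Request:
servo_tool(commands=[[3.7, 13.0, 0, -0.7, 0, -6, 1], [3.7, 13.0, 0, -0.7, 0, -14, 1], [3.7, 13.0, 0, -0.7, 0, -22, 1], [3.7, 13.0, 0, -0.7, 0, -26, 1]])

```text
clock: 9.5
tcp_pos: [0.4937, -0.2332, 0.0827]
orientation: [-1.797, -1.356, 0.729]
contact_force: [-0.5, 0.0, -2.4]
grip_width: 0.034
gripper_force: 61.6
```

Request:
servo_tool(commands=[[0, 0, 0, 0, 0, -2, 1], [0, 0, 0, 0, 0, -4, 1], [0, 0, 0, 0, 0, -4, 1]])

```text
clock: 9.75
tcp_pos: [0.4945, -0.2338, 0.0832]
orientation: [-1.803, -1.359, 0.726]
contact_force: [0.1, 0.2, -2.0]
grip_width: 0.0342
gripper_force: 61.6
```

```bash
python3 -c "
from h import *
st()"
```

```text
t 9.75 q [ 0.09  1.05  0.4   1.3  -0.18  1.82  0.25] tcp [ 0.4945 -0.2338  0.0832] jig [-28.6   4.1  83.2] w 0.0342 F [ 0.1  0.2 -2. ] M [-0.37 -1.28  0.02]
tool in jig
 [[ 1.    -0.001 -0.   ]
 [-0.    -0.557  0.831]
 [-0.001 -0.831 -0.557]] tilt about jig x 56.2
```

Request:
servo_tool(commands=[[0, 0, 0, -1, 0, -2, 1], [0, 0, 0, -2, 0, -4, 1], [0, 0, 0, -2, 0, -5, 1], [0, 0, 0, -2, 0, -5, 1]])

```text
clock: 10.08
tcp_pos: [0.492, -0.2335, 0.0769]
orientation: [-1.8, -1.357, 0.728]
contact_force: [-0.1, 0.2, -2.3]
grip_width: 0.034
gripper_force: 61.7
```

```bash
python3 -c "
from h import *
st()"
```

```text
t 10.08 q [ 0.09  1.06  0.4   1.31 -0.18  1.81  0.25] tcp [ 0.492  -0.2335  0.0769] jig [-28.9   6.6  76.9] w 0.034 F [-0.1  0.2 -2.3] M [-0.36 -1.22 -0.01]
tool in jig
 [[ 1.    -0.001 -0.   ]
 [-0.    -0.554  0.832]
 [-0.001 -0.832 -0.554]] tilt about jig x 56.3
```

Request:
servo_tool(commands=[[0, 0, 0, 0, 0, -2, 1], [0, 0, 0, 0, 0, -3, 1], [0, 0, 0, 0, 0, -3, 1]])

```text
clock: 10.33
tcp_pos: [0.4927, -0.2338, 0.0759]
orientation: [-1.8, -1.357, 0.728]
contact_force: [3.2, 0.2, 9.1]
grip_width: 0.0338
gripper_force: 62.7
```

Request:
servo_tool(commands=[[0, 0, 0, 0, 0, -1, 1], [0, 0, 0, 0, 0, -2, 1], [0, 0, 0, 0, 0, -2, 1]])

```text
clock: 10.58
tcp_pos: [0.4931, -0.2339, 0.0754]
orientation: [-1.8, -1.357, 0.729]
contact_force: [7.0, -1.0, 15.5]
grip_width: 0.0339
gripper_force: 63.3
```

Request:
servo_tool(commands=[[0, 0, 0, 0, 0, -1, 1], [0, 0, 0, 0, 0, -2, 1], [0, 0, 0, 0, 0, -2, 1]])

```text
clock: 10.83
tcp_pos: [0.4935, -0.2341, 0.0749]
orientation: [-1.8, -1.356, 0.729]
contact_force: [6.9, 0.2, 22.8]
grip_width: 0.034
gripper_force: 63.9
```

```bash
python3 -c "
from h import *
st()"
```

```text
t 10.83 q [ 0.09  1.06  0.4   1.3  -0.18  1.82  0.25] tcp [ 0.4935 -0.2341  0.0749] jig [-29.1   5.   74.9] w 0.034 F [ 6.9  0.2 22.8] M [ 0.84  2.48 -0.25]
tool in jig
 [[ 1.    -0.001 -0.001]
 [-0.    -0.554  0.833]
 [-0.002 -0.833 -0.554]] tilt about jig x 56.4
```

Request:
servo_tool(commands=[[0, 0, 0, 0, 0, 3, 0.6], [0, 0, 0, 0, 0, 3, 0.3], [0, 0, 0, 0, 0, 3, 0], [0, 0, 0, 0, 0, 3, 0], [0, 0, 0, 0, 0, 3, 0]])

```text
clock: 11.25
tcp_pos: [0.4916, -0.2333, 0.0721]
orientation: [-1.799, -1.356, 0.728]
contact_force: [-0.2, -0.1, 0.6]
grip_width: 0.0805
gripper_force: 0.0
```

```bash
python3 - <<'E'
from h import *
st();go(30,-29,2,72);go(-20,-29,-6.4,71)
c,dep=grab("side","s3.png"); np.savez("s3.npz",a=c,b=dep)
cv2.imwrite("pics/s3c.png",cv2.resize(c[130:230,280:400],None,fx=5,fy=5,interpolation=cv2.INTER_CUBIC))
E
```

```text
t 11.25 q [ 0.1   1.06  0.39  1.31 -0.18  1.81  0.25] tcp [ 0.4916 -0.2333  0.0721] jig [-28.9   7.   72.1] w 0.0805 F [-0.2 -0.1  0.6] M [-0.23 -0.83 -0.03]
tool in jig
 [[ 1.    -0.001 -0.   ]
 [-0.    -0.553  0.833]
 [-0.001 -0.833 -0.553]] tilt about jig x 56.4
go 30 (-29, 2, 72) turn [ -7.2 -25.4   0. ] shift [ 4.8 -1.5 -0.1]
go -20 (-29, -6.4, 71) turn [-21.  -73.5   0. ] shift [12.9 -3.8 -1.1]
```

View pics/s3c.png

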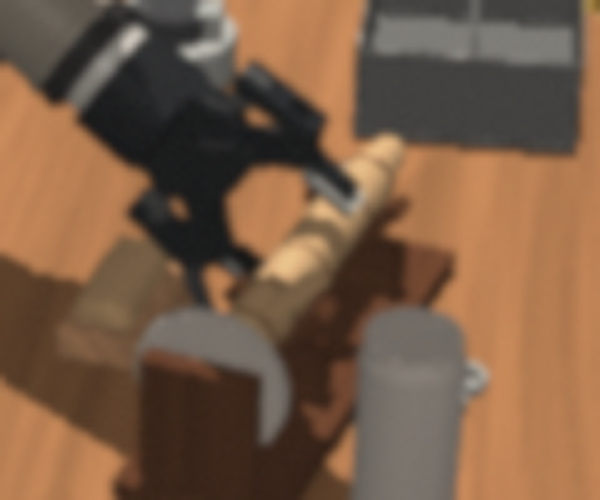

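The leg lies in both V-blocks with the gripper open around it. The leg's stub end is near crop (265,310), behind the scale, and the stub isn't obvious, so I'll project where it should be.

```bash
python3 - <<'E'
from h import *
j=np.load("jig.npz"); ex=j["ex"]; ey=np.array([-ex[1],ex[0]])
def W(x,y,z): p=j["c"]+x/1000*ex+y/1000*ey; return [p[0],p[1],z/1000]
for e in (-11,10,30,45,60,80,100,110): 
    e_=np.radians(e); p=proj("side",W(64,-3+58*np.cos(e_),80+58*np.sin(e_)))[0]; print("stub el",e,p.round(1),"crop",((p-[280,130])*5).round(0), "top",proj("top",W(64,-3+58*np.cos(e_),80+58*np.sin(e_)))[0].round(1))
for n,q in dict(stubend=(89,-3,80),foot=(-161,-3,80),ptip=(115,-22,141),piv=(115,0,80)).items():
    p=proj("side",W(*q))[0]; print(n,p.round(1),((p-[280,130])*5).round(0))
d=np.load("s3.npz"); P=cloud("side",d["b"]); q=P[...,:2]-j["c"]; X=q@ex; Y=q@ey; Z=P[...,2]
m=(X>.045)&(X<.085)&(abs(Y)<.08)&(Z>.03)&(Z<.16); print(m.sum())
for r_ in np.c_[np.argwhere(m)[:,::-1],(X[m]*1e3).round(),(Y[m]*1e3).round(),(Z[m]*1e3).round()][::6]: print(r_.astype(int).tolist(),d["a"][int(r_[1]),int(r_[0])])
E
```

```text
stub el -11 [349.1 201. ] crop [346. 355.] top [369.  234.2]
stub el 10 [349.5 194.8] crop [348. 324.] top [369.8 233.1]
stub el 30 [347.6 188.7] crop [338. 293.] top [371.3 229.6]
stub el 45 [344.7 184.4] crop [323. 272.] top [372.9 225.7]
stub el 60 [340.9 180.7] crop [304. 253.] top [374.7 220.9]
stub el 80 [334.7 177.1] crop [274. 236.] top [377.2 213.8]
stub el 100 [328.1 175.6] crop [241. 228.] top [379.6 206.8]
stub el 110 [325.  175.6] crop [225. 228.] top [380.7 203.6]
stubend [327.6 197.6] [238. 338.]
foot [357.5 158.4] [387. 142.]
ptip [318.1 182.4] [190. 262.]
piv [325.  202.5] [225. 362.]
139
[342, 184, 67, 31, 122] [ 81 112 140]
[344, 185, 69, 38, 122] [ 66  91 113]
[343, 186, 69, 35, 118] [ 67  93 117]
[333, 187, 48, -3, 92] [ 67  93 116]
[341, 187, 70, 29, 114] [ 69  95 119]
[330, 188, 58, -9, 93] [ 63  88 110]
[336, 188, 59, 10, 98] [ 64  89 111]
[342, 188, 67, 32, 109] [ 64  88 112]
[332, 189, 59, -2, 92] [ 69  96 119]
[338, 189, 70, 21, 104] [ 68  95 118]
[328, 190, 68, -11, 91] [ 60  84 104]
[334, 190, 69, 8, 97] [ 67  92 115]
[340, 190, 73, 28, 104] [ 63  87 109]
[331, 191, 67, -2, 90] [ 67  93 117]
[337, 191, 73, 19, 99] [ 68  94 116]
[328, 192, 84, -4, 96] [ 63  86 108]
[334, 192, 75, 11, 94] [ 68  94 117]
[327, 193, 84, -7, 92] [ 83 101 117]
[335, 193, 75, 14, 92] [ 68  93 116]
[332, 194, 85, 8, 93] [ 59  82 104]
[338, 194, 58, 17, 79] [50 69 89]
[338, 195, 53, 15, 72] [43 61 81]
[335, 197, 76, 15, 79] [52 71 91]
[335, 199, 78, 16, 74] [51 63 79]
```

Request:
servo_tool(commands=[[-2.0, -6.7, 0, 1.2, -0.4, 0, 0], [-3.9, -13.5, 0, 2.6, -0.8, 0, 0], [-5.8, -20.2, 0, 3.8, -1.1, 0, 0], [-7.0, -24.5, 0, 4.8, -1.4, 0, 0]])

```text
clock: 11.63
tcp_pos: [0.4969, -0.2355, 0.0734]
orientation: [-2.143, -1.614, 0.441]
contact_force: [0.7, -0.4, -1.0]
grip_width: 0.0854
gripper_force: 0.0
```

Request:
servo_tool(commands=[[-2.0, -6.7, 0, 1.1, -0.3, -0.4, 0], [-3.9, -13.5, 0, 2.2, -0.6, -0.8, 0], [-5.8, -20.2, 0, 3.3, -0.9, -1.2, 0], [-7.0, -24.5, 0, 4.0, -1.2, -1.4, 0]])

```text
clock: 11.97
tcp_pos: [0.4997, -0.2362, 0.0719]
orientation: [-2.452, -1.847, 0.082]
contact_force: [-0.1, 0.3, 0.3]
grip_width: 0.0853
gripper_force: 0.0
```

Request:
servo_tool(commands=[[-2.0, -6.7, 0, 1.1, -0.3, 0, 0], [-3.9, -13.5, 0, 2.2, -0.6, 0, 0], [-5.8, -20.2, 0, 3.4, -0.9, 0, 0], [-7.0, -24.5, 0, 4.2, -1.2, 0, 0], [-7.0, -24.5, 0, 4.2, -1.2, 0, 0]])

```text
clock: 12.38
tcp_pos: [0.4997, -0.2359, 0.0696]
orientation: [2.278, 1.714, 0.302]
contact_force: [-0.8, -0.0, -0.4]
grip_width: 0.0856
gripper_force: 0.0
```

```bash
python3 - <<'E'
from h import *
st();go(-20,-29,-6.6,71)
E
```

```text
t 12.38 q [ 0.21  0.39  0.16  2.24 -0.48  0.18  0.53] tcp [ 0.4997 -0.2359  0.0696] jig [-29.1  -1.5  69.6] w 0.0856 F [-0.8 -0.  -0.4] M [0.13 0.38 0.05]
tool in jig
 [[ 1.    -0.003  0.001]
 [-0.002 -0.941 -0.339]
 [ 0.002  0.339 -0.941]] tilt about jig x -19.8
go -20 (-29, -6.6, 71) turn [-0.2 -0.1  0.1] shift [ 5.  -1.3  1.4]
```

Request:
servo_tool(commands=[[2.2, 7.7, 0, 3.7, -1.0, 0.9, 0], [2.2, 7.7, 0, 3.7, -1.0, 0.9, 0], [2.2, 7.7, 0, 3.7, -1.0, 0.9, 0]])

```text
clock: 12.63
tcp_pos: [0.512, -0.2392, 0.0731]
orientation: [2.367, 1.787, 0.187]
contact_force: [0.5, -0.4, 0.4]
grip_width: 0.0854
gripper_force: 0.0
```

```bash
python3 - <<'E'
from h import *
st();go(-12,-29,-5.3,70.5)
E
```

```text
t 12.63 q [ 0.05  0.45  0.35  2.13 -0.41  0.41  0.44] tcp [ 0.512  -0.2392  0.0731] jig [-28.9 -14.2  73.1] w 0.0854 F [ 0.5 -0.4  0.4] M [ 0.03  0.19 -0.02]
tool in jig
 [[ 1.     0.001 -0.002]
 [ 0.001 -0.978 -0.21 ]
 [-0.002  0.21  -0.978]] tilt about jig x -12.1
go -12 (-29, -5.3, 70.5) turn [ 0.1  0.1 -0. ] shift [-8.6  2.4 -2.6]
```

Request:
servo_tool(commands=[[0, 0, 0, -8.6, 2.4, -2.6, 0], [0, 0, 0, -8.6, 2.4, -2.6, 0], [0, 0, 0, -8.6, 2.4, -2.6, 0.3]])

```text
clock: 12.88
tcp_pos: [0.4982, -0.2354, 0.0686]
orientation: [2.372, 1.787, 0.187]
contact_force: [0.5, 0.2, -0.2]
grip_width: 0.0755
gripper_force: 0.0
```

```bash
python3 - <<'E'
from h import *
st();go(-12,-29,-5.3,70.5)
E
```

```text
t 12.88 q [ 0.06  0.44  0.34  2.16 -0.42  0.39  0.45] tcp [ 0.4982 -0.2354  0.0686] jig [-29.1   0.1  68.6] w 0.0755 F [ 0.5  0.2 -0.2] M [ 0.09  0.13 -0.04]
tool in jig
 [[ 1.    -0.001  0.   ]
 [-0.001 -0.978 -0.207]
 [ 0.     0.207 -0.978]] tilt about jig x -11.9
go -12 (-29, -5.3, 70.5) turn [-0.  -0.1  0.1] shift [ 5.2 -1.4  1.9]
```

Request:
servo_tool(commands=[[0, 0, 0, 4, -1.2, 1.5, 0.4], [0, 0, 0, 4, -1.2, 1.5, 0.4], [0, 0, 0, 4, -1.2, 1.5, 0.4]], force=60)

```text
clock: 13.13
tcp_pos: [0.5045, -0.2373, 0.0711]
orientation: [2.37, 1.786, 0.189]
contact_force: [-0.3, 1.1, 0.5]
grip_width: 0.051
gripper_force: 0.0
```

```bash
python3 - <<'E'
from h import *
st();go(-12,-29,-5.3,70.5)
E
```

```text
t 13.13 q [ 0.06  0.44  0.34  2.14 -0.42  0.4   0.44] tcp [ 0.5045 -0.2373  0.0711] jig [-29.2  -6.4  71.1] w 0.051 F [-0.3  1.1  0.5] M [ 0.04  0.2  -0.01]
tool in jig
 [[ 1.    -0.001 -0.   ]
 [-0.001 -0.978 -0.21 ]
 [ 0.     0.21  -0.978]] tilt about jig x -12.1
go -12 (-29, -5.3, 70.5) turn [0.  0.1 0. ] shift [-1.   0.5 -0.6]
```

Centred well; close on it.

Request:
servo_tool(commands=[[0, 0, 0, -0.8, 0.3, 0, 0.6], [0, 0, 0, -0.8, 0.3, 0, 0.8], [0, 0, 0, -0.8, 0.3, 0, 1], [0, 0, 0, -0.8, 0.3, 0, 1], [0, 0, 0, -0.8, 0.3, 0, 1]], force=60)

```text
clock: 13.55
tcp_pos: [0.5039, -0.237, 0.0715]
orientation: [2.369, 1.785, 0.19]
contact_force: [-1.1, 0.2, 5.8]
grip_width: 0.0341
gripper_force: 59.2
```

```bash
python3 - <<'E'
from h import *
st()
E
```

```text
t 13.55 q [ 0.06  0.44  0.34  2.15 -0.42  0.4   0.44] tcp [ 0.5039 -0.237   0.0715] jig [-29.1  -5.8  71.5] w 0.0341 F [-1.1  0.2  5.8] M [0.09 0.21 0.04]
tool in jig
 [[ 1.    -0.001 -0.   ]
 [-0.001 -0.978 -0.21 ]
 [-0.     0.21  -0.978]] tilt about jig x -12.1
```

Request:
servo_tool(commands=[[0, 0, 0, 0, 0, 10, 1], [0, 0, 0, 0, 0, 20, 1], [0, 0, 0, 0, 0, 20, 1]])

```text
clock: 13.8
tcp_pos: [0.504, -0.2372, 0.0927]
orientation: [2.369, 1.785, 0.19]
contact_force: [-0.1, -0.3, -2.4]
grip_width: 0.0337
gripper_force: 60.5
```

Request:
servo_tool(commands=[[1.8, 6.4, 0, -1.2, 0.3, -1, 1], [3.6, 12.8, 0, -2.4, 0.7, -1, 1], [5.4, 19.2, 0, -3.6, 1, -1, 1], [7.2, 25.6, 0, -4.8, 1.3, -1, 1], [8.8, 30.8, 0, -5.8, 1.6, -1, 1]])

```text
clock: 14.22
tcp_pos: [0.4989, -0.2349, 0.0906]
orientation: [-2.271, -1.714, 0.306]
contact_force: [1.5, -0.7, -3.7]
grip_width: 0.034
gripper_force: 60.8
```

Request:
servo_tool(commands=[[1.8, 6.4, 0, -0.9, 0.2, 1, 1], [3.6, 12.8, 0, -1.8, 0.4, 2, 1], [5.4, 19.2, 0, -2.6, 0.7, 3, 1], [7.2, 25.6, 0, -3.5, 1, 3, 1], [8.8, 30.8, 0, -4.3, 1.2, 3, 1]])

```text
clock: 14.63
tcp_pos: [0.4943, -0.2336, 0.0923]
orientation: [-1.855, -1.401, 0.687]
contact_force: [-0.6, 0.8, -3.4]
grip_width: 0.034
gripper_force: 60.8
```

```bash
python3 - <<'E'
from h import *
st();go(52,-28,4.7,85);go(52,-28,4.7,77)
c,dep=grab("side","s4.png"); np.savez("s4.npz",a=c,b=dep)
cv2.imwrite("pics/s4c.png",cv2.resize(c[150:220,290:380],None,fx=7,fy=7,interpolation=cv2.INTER_CUBIC))
E
```

```text
t 14.63 q [ 0.06  1.01  0.44  1.35 -0.2   1.77  0.28] tcp [ 0.4943 -0.2336  0.0923] jig [-28.5   4.3  92.3] w 0.034 F [-0.6  0.8 -3.4] M [-0.35 -1.24  0.03]
tool in jig
 [[ 1.     0.    -0.001]
 [ 0.001 -0.613  0.79 ]
 [-0.001 -0.79  -0.613]] tilt about jig x 52.2
go 52 (-28, 4.7, 85) turn [-0.  -0.2 -0.1] shift [-0.2  0.5 -7.3]
go 52 (-28, 4.7, 77) turn [-0.  -0.2 -0.1] shift [ -0.2   0.5 -15.3]
```

View pics/s4c.png

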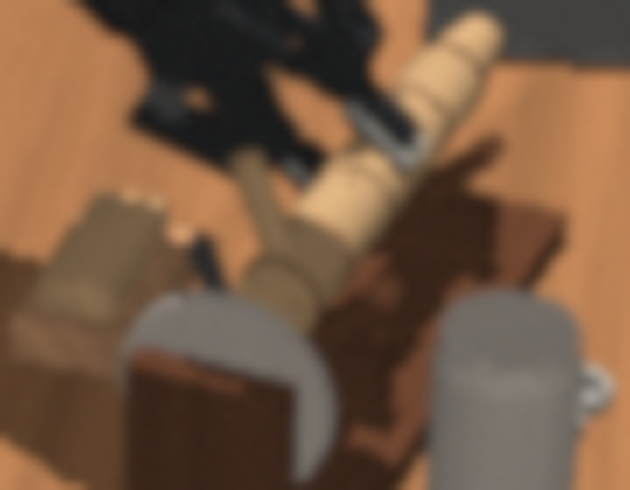

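The stub stands up at crop (250,155), leaning left nearly parallel to the index arm, whose tip is at (198,235). Now I'll seat it.

Request:
servo_tool(commands=[[0, 0, 0, 0, 0, -4, 1], [0, 0, 0, 0, 0, -8, 1], [0, 0, 0, 0, 0, -12, 1], [0, 0, 0, 0, 0, -12, 1]])

```text
clock: 15.02
tcp_pos: [0.4931, -0.2339, 0.0814]
orientation: [-1.861, -1.403, 0.683]
contact_force: [-0.2, -0.5, -1.6]
grip_width: 0.0341
gripper_force: 60.7
```

Request:
servo_tool(commands=[[0, 0, 0, 0, 0, -2, 1], [0, 0, 0, 0, 0, -4, 1], [0, 0, 0, 0, 0, -4, 1]])

```text
clock: 15.27
tcp_pos: [0.4933, -0.2339, 0.0772]
orientation: [-1.86, -1.402, 0.683]
contact_force: [0.8, 0.5, -2.7]
grip_width: 0.0341
gripper_force: 60.8
```

```bash
python3 - <<'E'
from h import *
st()
E
```

```text
t 15.27 q [ 0.06  1.02  0.44  1.36 -0.21  1.74  0.28] tcp [ 0.4933 -0.2339  0.0772] jig [-29.    5.2  77.2] w 0.0341 F [ 0.8  0.5 -2.7] M [-0.32 -1.28  0.02]
tool in jig
 [[ 1.    -0.    -0.   ]
 [-0.    -0.617  0.787]
 [-0.    -0.787 -0.617]] tilt about jig x 51.9
```

Request:
servo_tool(commands=[[0, 0, 0, 0, 0, -1.5, 1], [0, 0, 0, 0, 0, -3, 1], [0, 0, 0, 0, 0, -3, 1]])

```text
clock: 15.52
tcp_pos: [0.494, -0.2343, 0.0762]
orientation: [-1.86, -1.402, 0.684]
contact_force: [4.1, -0.6, 8.8]
grip_width: 0.034
gripper_force: 61.9
```

Request:
servo_tool(commands=[[0, 0, 0, 0, 0, -1, 1], [0, 0, 0, 0, 0, -2, 1], [0, 0, 0, 0, 0, -2, 1]])

```text
clock: 15.77
tcp_pos: [0.4945, -0.2345, 0.0756]
orientation: [-1.86, -1.402, 0.684]
contact_force: [5.2, 0.4, 14.6]
grip_width: 0.0337
gripper_force: 62.5
```

```bash
python3 - <<'E'
from h import *
st()
E
```

```text
t 15.77 q [ 0.07  1.02  0.44  1.35 -0.21  1.74  0.28] tcp [ 0.4945 -0.2345  0.0756] jig [-29.2   3.9  75.6] w 0.0337 F [ 5.2  0.4 14.6] M [ 0.55  1.1  -0.22]
tool in jig
 [[ 1.    -0.001 -0.001]
 [-0.    -0.617  0.787]
 [-0.001 -0.787 -0.617]] tilt about jig x 51.9
```

Request:
servo_tool(commands=[[0, 0, 0, 1, 0, 1, 0.6], [0, 0, 0, 1, 0, 1, 0.3], [0, 0, 0, 1, 0, 1, 0], [0, 0, 0, 1, 0, 1, 0], [0, 0, 0, 1, 0, 1, 0]])

```text
clock: 16.18
tcp_pos: [0.4939, -0.2339, 0.0727]
orientation: [-1.859, -1.401, 0.685]
contact_force: [1.0, 0.1, -0.0]
grip_width: 0.0804
gripper_force: 0.0
```

```bash
python3 - <<'E'
from h import *
st()
j=np.load("jig.npz"); ex=j["ex"]; ey=np.array([-ex[1],ex[0]])
c,dep=grab("side","s5.png"); np.savez("s5.npz",a=c,b=dep)
P=cloud("side",dep); q=P[...,:2]-j["c"]; X=(q@ex)*1e3; Y=(q@ey)*1e3; Z=P[...,2]*1e3
m=(X>48)&(X<85)&(Z>103)&(Z<150)&(abs(Y)<60)
print("stub px",m.sum())
for z in range(104,146,5):
    k=m&(Z>=z)&(Z<z+5); 
    if k.any(): print(z,k.sum(),X[k].mean().round(1),Y[k].mean().round(1))
k=(X>-165)&(X<85)&(Z>70)&(Z<102)&(abs(Y+3)<20); print(k.sum())
for x in range(-165,90,20):
    kk=k&(X>=x)&(X<x+20); 
    if kk.any(): print(x,kk.sum(),"Ymean",Y[kk].mean().round(1),"Zmax",np.percentile(Z[kk],95).round(1))
cv2.imwrite("pics/s5c.png",cv2.resize(c[150:220,290:380],None,fx=8,fy=8,interpolation=cv2.INTER_CUBIC))
E
```

```text
t 16.18 q [ 0.07  1.03  0.44  1.35 -0.21  1.74  0.28] tcp [ 0.4939 -0.2339  0.0727] jig [-28.8   4.7  72.7] w 0.0804 F [ 1.   0.1 -0. ] M [-0.23 -0.82 -0.03]
tool in jig
 [[ 1.    -0.001 -0.   ]
 [-0.    -0.615  0.789]
 [-0.001 -0.789 -0.615]] tilt about jig x 52.0
stub px 50
104 8 69.9 -12.6
109 7 69.0 -14.3
114 10 71.0 -13.8
119 7 69.4 -18.4
124 9 72.0 -19.5
129 8 69.0 -19.7
444
-165 10 Ymean 5.8 Zmax 87.7
-145 24 Ymean 4.3 Zmax 91.3
-125 24 Ymean 5.1 Zmax 94.4
-105 35 Ymean 7.7 Zmax 94.9
-85 15 Ymean 10.6 Zmax 89.2
-65 22 Ymean 5.9 Zmax 92.5
-45 39 Ymean 4.1 Zmax 93.8
-25 46 Ymean 6.4 Zmax 94.8
-5 51 Ymean 4.1 Zmax 95.1
15 49 Ymean 5.0 Zmax 95.7
35 49 Ymean 6.0 Zmax 96.0
55 50 Ymean 3.4 Zmax 100.7
75 30 Ymean 4.6 Zmax 98.2
```

View pics/s5c.png

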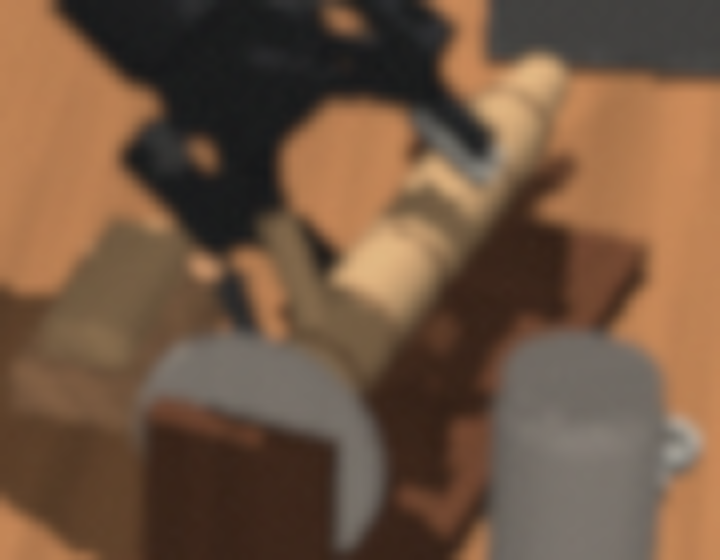

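Request:
servo_tool(commands=[[0, 0, 0, 12, -3.5, 10, 0], [0, 0, 0, 24, -7, 22, 0], [0, 0, 0, 36, -10.5, 33, 0], [0, 0, 0, 50, -14, 45, 0], [0, 0, 0, 62, -18, 57, 0]])

```text
clock: 16.65
tcp_pos: [0.5544, -0.2518, 0.1279]
orientation: [-1.864, -1.403, 0.69]
contact_force: [-8.3, 5.1, 10.1]
grip_width: 0.0854
gripper_force: 0.0
```

Request:
servo_tool(commands=[[0, 0, 0, 10, -3, 35, 0], [0, 0, 0, 10, -3, 70, 0], [-4, -14, 0, 0, -40, 100, 0], [-6, -21, 0, -20, -80, 120, 0], [-8, -28, 0, -40, -120, 130, 0]])

```text
clock: 17.07
tcp_pos: [0.5228, -0.3563, 0.255]
orientation: [-2.241, -1.697, 0.342]
contact_force: [0.2, -0.2, 0.4]
grip_width: 0.0853
gripper_force: 0.0
```

Request:
servo_tool(commands=[[0, 0, 0, -20, -40, 0, 0], [0, 0, 0, -40, -80, 0, 0], [0, 0, 0, -60, -120, 0, 0], [0, 0, 0, -80, -160, 0, 0], [0, 0, 0, -80, -180, 0, 0]])

```text
clock: 17.48
tcp_pos: [0.4371, -0.5388, 0.2546]
orientation: [-2.241, -1.681, 0.345]
contact_force: [0.6, -1.0, 0.2]
grip_width: 0.085
gripper_force: 0.0
```

```bash
python3 - <<'E'
from h import *
st()
ims=[]
for n in("top","side"):
    a,b=grab(n); np.savez(n+"6.npz",a=a,b=b); ims.append(a)
im=np.hstack([cv2.resize(ims[0][190:255,340:425],None,fx=4.7,fy=6,interpolation=cv2.INTER_CUBIC)[:390,:400],cv2.resize(ims[1][150:215,295:361],(400,390),interpolation=cv2.INTER_CUBIC)])
cv2.imwrite("pics/f6.png",im)
E
```

```text
t 17.48 q [ 0.36  0.79  0.71  1.22 -0.23  1.6   0.72] tcp [ 0.4371 -0.5388  0.2546] jig [-337.6  -24.6  254.6] w 0.085 F [ 0.6 -1.   0.2] M [-0.11 -0.33 -0.02]
tool in jig
 [[ 1.    -0.005 -0.   ]
 [-0.005 -0.92   0.391]
 [-0.002 -0.391 -0.92 ]] tilt about jig x 23.0
```

View pics/f6.png

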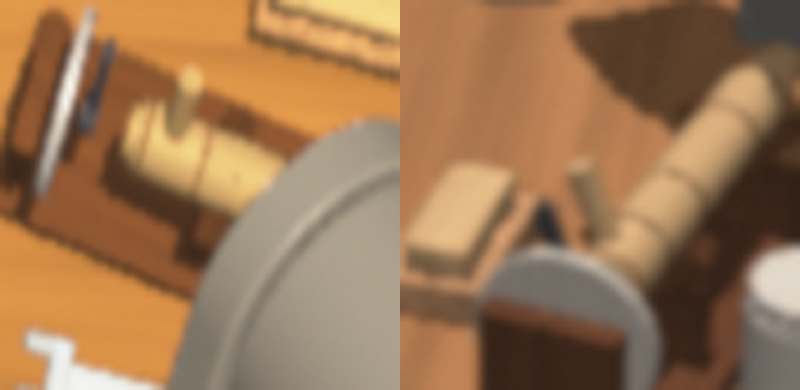

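Left (top view): the stub tip is at crop (190,75) and the index arm tip at (108,45), both leaning the same way, and the leg lies in line with the cradle. Right (side view): the stub tip is at (580,165) and the index arm tip at (545,205). Next I'll work out the numbers.

```bash
python3 - <<'E'
from h import *
j=np.load("jig.npz"); ex=j["ex"]; ey=np.array([-ex[1],ex[0]])
def tj(p): p=np.atleast_2d(p); q=p[:,:2]-j["c"]; return np.c_[q@ex,q@ey,p[:,2]]*1e3
def tri(t,s):
    o1,d1=rays("top",[t]); o2,d2=rays("side",[s]); d1=d1[0];d2=d2[0]
    A=np.c_[d1,-d2]; x=np.linalg.lstsq(A,o2-o1,rcond=None)[0]; p,q=o1+x[0]*d1,o2+x[1]*d2
    return tj((p+q)/2)[0].round(1),"gap",round(1e3*np.linalg.norm(p-q),1)
print("stub tip",tri((380.4,202.3),(324.6,177.6)))
print("ptr tip",tri((363,198),(318.6,183.5)))
S=np.load("side6.npz"); Tn=np.load("top6.npz")
for n,D in(("side",S),("top",Tn)):
    a=D["a"]; hsv=cv2.cvtColor(a,cv2.COLOR_BGR2HSV); Q=tj(cloud(n,D["b"]).reshape(-1,3)).reshape(400,640,3); X,Y,Z=Q[...,0],Q[...,1],Q[...,2]
    m=(X>50)&(X<82)&(Z>102)&(Z<150)&(abs(Y)<50)
    f=np.polyfit(Z[m],Y[m],1); print(n,"stub",m.sum(),"X",X[m].mean().round(1),"lean",np.degrees(np.arctan(f[0])).round(1),"Y at 80",np.polyval(f,80).round(1),"mean",Y[m].mean().round(1),Z[m].mean().round(1),"Zmax",Z[m].max().round(0),"Y@top",Y[m&(Z>122)].mean().round(1))
    m=(X>100)&(X<124)&(Z>85)&(Z<150)&(Y<20)&(Y>-50)&(hsv[...,2]<90)
    if m.sum()>4: f=np.polyfit(Z[m],Y[m],1); print(n,"ptr",m.sum(),X[m].mean().round(1),Y[m].mean().round(1),Z[m].mean().round(1),"lean",np.degrees(np.arctan(f[0])).round(1),"Y@hi",Y[m&(Z>120)].mean().round(1),Z[m&(Z>120)].mean().round(1))
    for x0,x1 in((-160,-140),(-130,-112),(-85,-65),(-50,-20),(-15,10),(45,55),(74,88)):
        k=(X>x0)&(X<x1)&(Z>84)&(Z<104)&(abs(Y)<30)
        if k.sum()>3:
            # circle fit with r known approx: centre
            A=np.c_[2*Y[k],2*Z[k],np.ones(k.sum())]; s=np.linalg.lstsq(A,Y[k]**2+Z[k]**2,rcond=None)[0]
            print("  ",n,x0,k.sum(),"c",s[:2].round(1),"r",np.sqrt(s[2]+s[0]**2+s[1]**2).round(1),"Ztop",np.percentile(Z[k],97).round(1))
# shadow-free image lines: leg silhouette from top at z=.08
a=Tn["a"]; hsv=cv2.cvtColor(a,cv2.COLOR_BGR2HSV); 
E
```

```text
stub tip (array([ 65. , -25.4, 128.5]), 'gap', np.float64(3.9))
ptr tip (array([113.2, -21. , 136.6]), 'gap', np.float64(0.4))
side stub 55 X 69.5 lean -22.2 Y at 80 -0.4 mean -15.7 117.5 Zmax 132.0 Y@top -19.8
side ptr 18 116.7 -18.5 127.3 lean -4.0 Y@hi -18.5 128.6
   side -160 10 c [ 0.5 79.1] r 9.4 Ztop 87.9
   side -130 15 c [ 1.2 84.9] r 9.6 Ztop 94.6
   side -85 33 c [ 1.2 83.1] r 12.0 Ztop 95.1
   side -50 50 c [ 0.2 80.1] r 14.2 Ztop 94.9
   side -15 48 c [ 0.1 81.2] r 13.6 Ztop 95.9
   side 45 21 c [ 2.  84.3] r 11.0 Ztop 94.8
   side 74 31 c [ 0.5 87.5] r 9.2 Ztop 96.7
top stub 56 X 65.9 lean -26.6 Y at 80 4.5 mean -17.2 123.2 Zmax 137.0 Y@top -21.0
top ptr 15 114.4 -6.5 104.9 lean -15.6 Y@hi -12.9 128.6
   top -15 17 c [-10.2  90.6] r 7.8 Ztop 100.2
   top 45 44 c [-3.3 85.3] r 13.3 Ztop 99.6
   top 74 55 c [-3.4 86.3] r 12.2 Ztop 99.1
```

```bash
python3 - <<'E'
from h import *
j=np.load("jig.npz"); ex=j["ex"]; ey=np.array([-ex[1],ex[0]])
def tj(p): p=np.atleast_2d(p); q=p[:,:2]-j["c"]; return np.c_[q@ex,q@ey,p[:,2]]*1e3
def onx(n,uv,x):
    o,d=rays(n,uv); O=tj(o)[0]; E=tj(o+d)-O; return O+((x-O[0])/E[:,0])[:,None]*E
S=np.load("side6.npz")["a"]; h=cv2.cvtColor(S,cv2.COLOR_BGR2HSV).astype(int); g=cv2.cvtColor(S,cv2.COLOR_BGR2GRAY).astype(float)
print("side S"); print(h[174:194,312:338,1]); print("side gray"); print(g[180:194,312:330].astype(int))
E
```

```text
side S
[[140 141 140 141 141 141 140 142 141 141 141 140 140 140 140 141 142 142
  142 142 141 142 142 141 142 140]
 [141 140 141 142 141 141 140 141 141 141 140 138 137 134 137 140 142 141
  140 141 141 141 141 143 140 135]
 [141 141 142 142 141 141 140 142 141 139 135 129 124 122 125 134 140 141
  142 141 141 142 141 141 136 126]
 [135 137 140 141 139 141 140 142 141 138 128 119 114 113 117 130 139 140
  140 141 141 141 142 139 130 118]
 [119 125 135 139 141 141 142 141 141 136 128 115 111 109 113 127 135 141
  140 142 142 140 138 133 123 113]
 [111 117 133 140 141 141 142 141 140 139 132 119 110 108 110 121 133 140
  141 141 141 140 134 123 114 110]
 [110 118 134 141 142 141 142 141 142 141 136 125 110 106 109 114 129 138
  140 140 139 134 124 114 110 108]
 [109 118 131 136 137 138 138 140 141 140 137 129 115 107 108 112 124 136
  140 140 136 125 115 109 108 107]
 [109 117 125 126 126 128 131 134 137 140 139 133 122 107 109 110 118 132
  140 138 130 118 111 108 107 107]
 [111 117 121 122 120 116 109 114 127 137 141 137 127 111 107 108 115 129
  136 131 121 112 109 107 108 108]
 [1
[... 1448 characters left out ...]
116 104 108 119 127 132]
 [101 128 153 154 124  79  54  60  84 112 131 133 122 107 105 115 123 127]
 [121 146 158 144 106  65  46  49  70 105 128 135 129 113 104 112 120 127]
 [151 161 151 123  87  59  45  44  60  92 122 133 128 109  97 106 118 128]
 [164 158 133 101  76  61  50  43  53  81 114 129 117  93  86 101 116 126]
 [163 141 112  83  72  71  63  49  50  72 107 127 116  90  84 102 119 133]
 [154 124  96  86  91 103 103  89  79  84 108 130 130 109 100 118 139 153]
 [139 115 104 112 127 146 151 144 134 129 136 147 148 134 126 137 150 163]
 [130 119 124 132 144 157 161 160 157 155 163 169 168 161 158 155 154 155]
 [131 124 127 128 128 130 130 131 135 142 154 163 172 178 181 173 160 149]]
```

```bash
python3 - <<'E'
from h import *
j=np.load("jig.npz"); ex=j["ex"]; ey=np.array([-ex[1],ex[0]])
def tj(p): p=np.atleast_2d(p); q=p[:,:2]-j["c"]; return np.c_[q@ex,q@ey,p[:,2]]*1e3
def on(n,uv,ax,x):
    o,d=rays(n,uv); O=tj(o)[0]; E=tj(o+d)-O; return (O+((x-O[ax])/E[:,ax])[:,None]*E).round(1)
for x in (63,67): print("stub",x,on("side",[(324.3,176.5),(325.4,180),(326.4,183)],0,x).tolist())
for x in (112,115): print("ptr",x,on("side",[(318.5,184.2),(318.5,185.5),(318.7,187.2),(319,188.3)],0,x).tolist())
# top view: tips, stub tip z ~134, pointer tip z ~141
T=np.load("top6.npz")["a"]; h=cv2.cvtColor(T,cv2.COLOR_BGR2HSV).astype(int)
print(h[198:214,374:388,1]); print(h[198:214,374:388,2])
o,_=rays("side",[(0,0)]); print("cams jig",tj(o),tj(rays("top",[(0,0)])[0]))
E
```

```text
stub 63 [[63.0, -25.2, 130.4], [63.0, -21.6, 119.6], [63.0, -18.3, 110.4]]
stub 67 [[67.0, -23.6, 133.1], [67.0, -19.9, 122.3], [67.0, -16.6, 113.1]]
ptr 112 [[112.0, -22.0, 133.4], [112.0, -21.9, 129.2], [112.0, -21.3, 123.7], [112.0, -20.3, 120.3]]
ptr 115 [[115.0, -20.7, 135.5], [115.0, -20.6, 131.2], [115.0, -20.0, 125.8], [115.0, -19.0, 122.4]]
[[175 175 174 174 173 174 173 172 172 172 171 171 171 170]
 [175 174 175 173 173 173 173 173 172 173 174 174 172 172]
 [172 174 174 172 170 165 162 165 170 173 174 173 174 173]
 [170 173 172 170 158 146 138 143 155 169 173 173 171 171]
 [166 168 167 158 144 130 125 127 137 159 171 172 172 172]
 [165 164 160 145 134 126 123 123 131 156 170 171 170 170]
 [167 164 158 137 130 127 126 126 133 155 170 172 172 170]
 [166 163 154 133 127 128 129 131 138 158 171 172 172 172]
 [149 155 146 128 124 125 127 131 147 162 168 168 169 170]
 [130 135 134 125 123 125 129 138 157 165 166 168 166 167]
 [127 126 125 125 124 127 132 145 163 168 168 166 165 166]
 [129 126 124 123 126 127 130 141 150 158 165 163 166 165]
 [127 127 124 124 124 125 128 131 134 13
[... 542 characters left out ...]
222 222]
 [142 140 137 145 183 218 227 229 222 204 207 216 218 220]
 [144 142 137 138 161 187 200 201 185 165 173 185 191 205]
 [151 143 136 140 154 165 168 165 153 145 149 153 157 170]
 [179 147 135 145 157 161 158 151 145 144 144 143 143 145]
 [201 152 137 151 160 161 155 148 144 144 144 144 142 138]
 [213 158 144 155 162 161 159 157 151 147 144 142 138 127]
 [221 167 152 160 162 165 177 192 187 171 152 143 133 114]
 [227 180 160 163 166 181 206 220 218 202 177 168 155 137]
 [234 209 181 173 183 212 227 232 229 218 197 200 201 192]
 [239 232 218 210 217 232 238 238 235 224 212 221 225 221]]
cams jig [[1235.85459773  457.44313156  903.34145301]] [[ 129.33508048  299.18876368 1463.18011374]]
```

```bash
python3 - <<'E'
from h import *
go(5,-29,-2.3,180)
E
```

```text
go 5 (-29, -2.3, 180) turn [ -4.8 -17.4   0.6] shift [ 64.7 305.3 -73.8]
```

Request:
servo_tool(commands=[[-4.8, -17.4, 0.6, 35, 150, -20, 0], [-4.8, -17.4, 0.6, 35, 150, -20, 0], [-4.8, -17.4, 0.6, 35, 150, -20, 0], [-4.8, -17.4, 0.6, 35, 150, -20, 0], [-4.8, -17.4, 0.6, 35, 150, -20, 0]])

```text
clock: 18.0
tcp_pos: [0.4789, -0.3774, 0.2326]
orientation: [-2.432, -1.87, 0.072]
contact_force: [1.2, 0.6, -0.4]
grip_width: 0.0854
gripper_force: 0.0
```

Request:
servo_tool(commands=[[0, 0, 0, 30, 155, -54, 0], [0, 0, 0, 30, 155, -54, 0], [0, 0, 0, 30, 155, -54, 0], [0, 0, 0, 30, 155, -54, 0], [0, 0, 0, 30, 155, -54, 0]])

```text
clock: 18.42
tcp_pos: [0.5081, -0.2202, 0.1766]
orientation: [-2.426, -1.873, 0.078]
contact_force: [-0.4, 0.8, 0.5]
grip_width: 0.0853
gripper_force: 0.0
```

```bash
python3 - <<'E'
from h import *
st();go(5,-29,-2.1,71)
E
```

```text
t 18.42 q [-0.19  0.45  0.65  1.87 -0.3   1.02  0.34] tcp [ 0.5081 -0.2202  0.1766] jig [-11.8  -5.3 176.6] w 0.0853 F [-0.4  0.8  0.5] M [ 0.02 -0.1  -0.04]
tool in jig
 [[ 1.     0.023  0.004]
 [ 0.022 -0.996  0.091]
 [ 0.006 -0.091 -0.996]] tilt about jig x 5.2
go 5 (-29, -2.1, 71) turn [-0.4 -0.1 -1.3] shift [  -7.8  -15.7 -105.6]
```

Request:
servo_tool(commands=[[-0.4, -0.1, -1.3, -7.8, -15.7, 0, 0], [-0.4, -0.1, -1.3, -7.8, -15.7, -20, 0], [-0.4, -0.1, -1.3, -7.8, -15.7, -50, 0], [-0.4, -0.1, -1.3, -7.8, -15.7, -80, 0], [-0.4, -0.1, -1.3, -7.8, -15.7, -95, 0]])

```text
clock: 18.83
tcp_pos: [0.4972, -0.2465, 0.0822]
orientation: [-2.468, -1.836, 0.085]
contact_force: [-1.1, 1.0, -0.4]
grip_width: 0.0858
gripper_force: 0.0
```

```bash
python3 - <<'E'
from h import *
st();go(5,-29,-2.1,71)
E
```

```text
t 18.83 q [-0.1   0.58  0.59  1.93 -0.4   0.84  0.42] tcp [ 0.4972 -0.2465  0.0822] jig [-40.   -2.   82.2] w 0.0858 F [-1.1  1.  -0.4] M [ 0.08 -0.09 -0.  ]
tool in jig
 [[ 1.    -0.013 -0.005]
 [-0.013 -0.996  0.085]
 [-0.006 -0.085 -0.996]] tilt about jig x 4.9
go 5 (-29, -2.1, 71) turn [0.4 0.  0.7] shift [  3.2  10.6 -11.2]
```

Request:
servo_tool(commands=[[0, 0, 0, 0, 0, -6, 0], [0, 0, 0, 0, 0, -6, 0], [0, 0, 0, 0, 0, -6, 0]])

```text
clock: 19.08
tcp_pos: [0.4991, -0.2474, 0.0795]
orientation: [-2.471, -1.838, 0.082]
contact_force: [0.4, -1.0, 0.3]
grip_width: 0.0857
gripper_force: 0.0
```

```bash
python3 - <<'E'
from h import *
st();go(5,-29,-2.1,71)
E
```

```text
t 19.08 q [-0.09  0.59  0.59  1.93 -0.4   0.83  0.43] tcp [ 0.4991 -0.2474  0.0795] jig [-40.4  -4.   79.5] w 0.0857 F [ 0.4 -1.   0.3] M [-0.04 -0.06  0.01]
tool in jig
 [[ 1.    -0.014 -0.005]
 [-0.013 -0.997  0.081]
 [-0.006 -0.08  -0.997]] tilt about jig x 4.6
go 5 (-29, -2.1, 71) turn [0.5 0.3 0.7] shift [ 1.3 11.5 -8.5]
```

Request:
servo_tool(commands=[[0.5, 0.3, 0.7, 1, 10, -7, 0], [0.5, 0.3, 0.7, 1, 10, -7, 0.3], [0.5, 0.3, 0.7, 1, 10, -7, 0.4], [0.5, 0.3, 0.7, 1, 10, -7, 0.4]])

```text
clock: 19.42
tcp_pos: [0.5002, -0.2364, 0.0723]
orientation: [-2.45, -1.849, 0.08]
contact_force: [0.4, -0.0, 0.9]
grip_width: 0.0518
gripper_force: 0.0
```

```bash
python3 - <<'E'
from h import *
st();go(5,-29,-2.1,71)
E
```

```text
t 19.42 q [-0.1   0.59  0.57  1.94 -0.41  0.82  0.43] tcp [ 0.5002 -0.2364  0.0723] jig [-29.5  -2.1  72.3] w 0.0518 F [ 0.4 -0.   0.9] M [ 0.02 -0.12 -0.02]
tool in jig
 [[ 1.     0.001  0.001]
 [ 0.    -0.996  0.088]
 [ 0.001 -0.088 -0.996]] tilt about jig x 5.0
go 5 (-29, -2.1, 71) turn [-0.1 -0.  -0. ] shift [ 0.1  0.5 -1.3]
```

Request:
servo_tool(commands=[[0, 0, 0, 0, 0, 0, 0.7], [0, 0, 0, 0, 0, 0, 1], [0, 0, 0, 0, 0, 0, 1], [0, 0, 0, 0, 0, 0, 1], [0, 0, 0, 0, 0, 0, 1]], force=60)

```text
clock: 19.83
tcp_pos: [0.5013, -0.2371, 0.0728]
orientation: [-2.452, -1.85, 0.078]
contact_force: [2.4, -0.7, 5.4]
grip_width: 0.0341
gripper_force: 59.5
```

Request:
servo_tool(commands=[[0, 0, 0, 0, 0, 4, 1], [0, 0, 0, 0, 0, 8, 1], [-1.3, -4.6, 0, 1, 0, 8, 1], [-1.3, -4.6, 0, 1, 0, 8, 1], [-1.3, -4.6, 0, 1, 0, 8, 1]])

```text
clock: 20.25
tcp_pos: [0.4989, -0.236, 0.0797]
orientation: [-2.502, -1.885, 0.006]
contact_force: [0.3, 0.1, -3.5]
grip_width: 0.0341
gripper_force: 60.5
```

```bash
python3 - <<'E'
from h import *
st()
E
```

```text
t 20.25 q [-0.11  0.54  0.57  2.   -0.43  0.73  0.45] tcp [ 0.4989 -0.236   0.0797] jig [-29.5  -0.8  79.7] w 0.0341 F [ 0.3  0.1 -3.5] M [-0.01 -0.02  0.01]
tool in jig
 [[ 1.    -0.001  0.002]
 [-0.001 -1.     0.009]
 [ 0.002 -0.009 -1.   ]] tilt about jig x 0.5
```

Request:
servo_tool(commands=[[0, 0, 0, 1.5, 0, -3, 1], [0, 0, 0, 2.2, -0.6, -5, 1], [0, 0, 0, 2.2, -0.6, -5, 1]])

```text
clock: 20.5
tcp_pos: [0.5034, -0.2371, 0.0744]
orientation: [-2.503, -1.889, 0.005]
contact_force: [-0.2, -0.1, -2.3]
grip_width: 0.0341
gripper_force: 60.5
```

Request:
servo_tool(commands=[[0, 0, 0, 0, 0, -1.5, 1], [0, 0, 0, 0, 0, -3, 1], [0, 0, 0, 0, 0, -3, 1]])

```text
clock: 20.75
tcp_pos: [0.5033, -0.2371, 0.0738]
orientation: [-2.503, -1.887, 0.001]
contact_force: [-8.4, 4.9, 23.9]
grip_width: 0.034
gripper_force: 63.2
```

```bash
python3 - <<'E'
from h import *
st()
E
```

```text
t 20.75 q [-0.1   0.55  0.56  1.99 -0.44  0.72  0.46] tcp [ 0.5033 -0.2371  0.0738] jig [-29.4  -5.2  73.8] w 0.034 F [-8.4  4.9 23.9] M [1.19 1.56 0.01]
tool in jig
 [[ 1.    -0.     0.003]
 [-0.    -1.     0.006]
 [ 0.003 -0.006 -1.   ]] tilt about jig x 0.3
```

Request:
servo_tool(commands=[[0, 0, 0, -1.5, 0.5, 0, 1], [0, 0, 0, -1.5, 0.5, 0, 1]])

```text
clock: 20.92
tcp_pos: [0.502, -0.2369, 0.0727]
orientation: [-2.505, -1.889, 0.002]
contact_force: [-3.3, 2.0, 9.6]
grip_width: 0.0339
gripper_force: 61.8
```

Request:
servo_tool(commands=[[0, 0, 0, 0, 0, 1, 0.7], [0, 0, 0, 0, 0, 1, 0.4], [0, 0, 0, 0, 0, 1, 0], [0, 0, 0, 0, 0, 1, 0], [0, 0, 0, 0, 0, 1, 0]])

```text
clock: 21.33
tcp_pos: [0.5016, -0.2367, 0.0727]
orientation: [-2.504, -1.889, 0.004]
contact_force: [0.8, 0.3, -0.0]
grip_width: 0.0798
gripper_force: 0.0
```

Request:
servo_tool(commands=[[0, 0, 0, 0, 0, 15, 0], [0, 0, 0, 0, 0, 40, 0], [0, 0, 0, 0, 0, 75, 0], [0, 0, 0, 0, 0, 110, 0], [0, 0, 0, 0, 0, 150, 0]])

```text
clock: 21.75
tcp_pos: [0.5006, -0.2364, 0.2235]
orientation: [-2.503, -1.887, 0.006]
contact_force: [0.1, 0.8, 0.5]
grip_width: 0.0853
gripper_force: 0.0
```

Request:
servo_tool(commands=[[0, 0, 0, -10, -40, 0, 0], [0, 0, 0, -30, -80, 0, 0], [0, 0, 0, -40, -120, 0, 0], [0, 0, 0, -50, -160, 0, 0], [0, 0, 0, -60, -200, 0, 0]])

```text
clock: 22.17
tcp_pos: [0.4414, -0.4365, 0.223]
orientation: [-2.504, -1.89, 0.003]
contact_force: [1.3, 0.4, 0.3]
grip_width: 0.0856
gripper_force: 0.0
```

Request:
servo_tool(commands=[[0, 0, 0, -10, -40, 0, 0], [0, 0, 0, -20, -80, 0, 0], [0, 0, 0, -30, -120, 0, 0], [0, 0, 0, -30, -120, 0, 0]])

```text
clock: 22.5
tcp_pos: [0.4052, -0.5635, 0.223]
orientation: [-2.516, -1.877, 0.014]
contact_force: [-2.2, 0.7, 0.3]
grip_width: 0.0854
gripper_force: 0.0
```

```bash
python3 - <<'E'
from h import *
st()
ims=[]
for n in("top","side"):
    a,b=grab(n); np.savez(n+"7.npz",a=a,b=b); ims.append(a)
h=cv2.cvtColor(ims[1],cv2.COLOR_BGR2HSV).astype(int); print(h[174:190,312:338,1])
h=cv2.cvtColor(ims[0],cv2.COLOR_BGR2HSV).astype(int); print(h[198:208,374:388,1])
im=np.hstack([cv2.resize(ims[0][185:265,340:460],(420,390),interpolation=cv2.INTER_CUBIC),cv2.resize(ims[1][145:215,295:366],(380,390),interpolation=cv2.INTER_CUBIC)])
cv2.imwrite("pics/f7.png",im)
E
```

```text
t 22.5 q [ 0.4   0.6   0.69  1.54 -0.4   1.14  0.89] tcp [ 0.4052 -0.5635  0.223 ] jig [-370.1   -0.6  223. ] w 0.0854 F [-2.2  0.7  0.3] M [ 0.    0.12 -0.05]
tool in jig
 [[ 1.    -0.01  -0.006]
 [-0.01  -1.     0.007]
 [-0.006 -0.007 -1.   ]] tilt about jig x 0.4
[[140 141 140 141 141 142 140 140 141 141 141 140 139 141 141 140 141 141
  141 140 141 142 141 141 142 139]
 [141 142 141 141 141 141 141 141 141 141 140 139 136 132 135 137 140 141
  140 141 141 142 142 141 140 134]
 [141 140 142 141 141 141 141 142 141 141 139 133 123 118 118 125 133 140
  141 141 141 141 142 141 136 125]
 [135 137 140 141 140 141 141 141 142 142 138 127 115 110 110 115 128 139
  140 141 142 142 141 139 129 118]
 [119 128 137 140 141 142 141 141 141 140 139 128 115 108 108 111 123 136
  140 140 142 142 140 133 121 114]
 [111 118 133 140 141 143 142 141 140 141 141 134 120 109 107 111 121 134
  140 141 141 139 134 122 114 111]
 [110 116 134 140 141 142 142 141 141 142 141 139 127 113 106 109 117 130
  139 140 139 134 123 114 109 109]
 [110 118 131 136 137 138 140 140 140 140 140 138 130 115 108 107 113 
[... 802 characters left out ...]
 [121 120 121 121 120 112  93  42  42 100 128 138 141 140 123 110 108 107
  108 107 108 109 108 108 109 109]]
[[174 174 174 172 174 171 172 172 173 170 173 171 171 171]
 [174 174 174 174 173 172 172 172 172 173 172 173 171 172]
 [173 173 174 172 173 172 173 172 173 173 174 174 172 172]
 [171 171 172 172 169 165 163 166 170 172 174 172 172 173]
 [167 170 166 162 155 146 143 150 162 169 173 172 171 172]
 [166 165 160 146 136 130 126 133 151 166 170 172 172 170]
 [166 165 155 136 128 124 123 126 141 162 173 172 172 170]
 [167 166 151 133 129 124 125 128 141 158 172 173 172 171]
 [158 158 145 129 127 129 130 134 144 160 168 169 170 169]
 [138 139 133 126 125 127 129 138 155 164 168 167 167 169]]
```

View pics/f7.png

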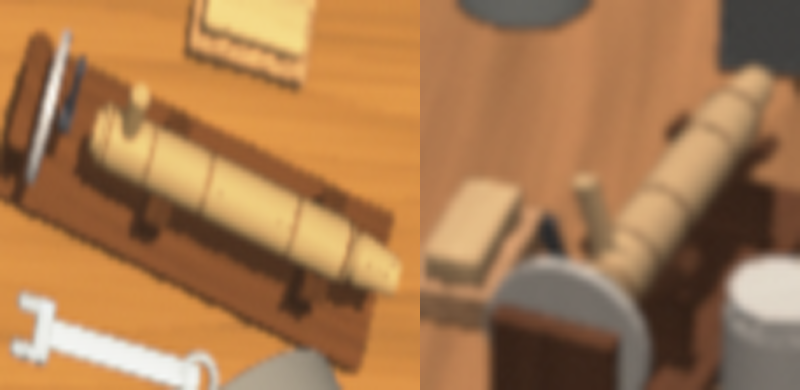

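The final view shows the leg lying in both V-blocks, in line with the cradle. Its stub tip, at top crop (138,90) and side crop (585,182), is parallel to the index arm, and the gripper is clear. One last check on alignment, then hand in.

```bash
python3 - <<'E'
from h import *
j=np.load("jig.npz"); ex=j["ex"]; ey=np.array([-ex[1],ex[0]])
def tj(p): p=np.atleast_2d(p); q=p[:,:2]-j["c"]; return np.c_[q@ex,q@ey,p[:,2]]*1e3
o,d=rays("side",[(325.3,176.5),(327.1,182)]); O=tj(o)[0]; E=tj(o+d)-O; s=(O+((66-O[0])/E[:,0])[:,None]*E); print("stub on x=66",s.round(1).tolist(),"lean",np.degrees(np.arctan2(s[1,1]-s[0,1],s[0,2]-s[1,2])).round(1))
T=np.load("top7.npz"); h=cv2.cvtColor(T["a"],cv2.COLOR_BGR2HSV); v,u=np.mgrid[0:400,0:640]
m=(h[...,2]>150)&(h[...,0]>12)
q=tj(plane("top",np.c_[u.ravel(),v.ravel()],.08)); mm=m.ravel()&(abs(q[:,1])<26)
for a in range(-155,90,20):
    k=mm&(abs(q[:,0]-a)<6); k0=np.abs(q[:,0]-a)<6
    if k.any(): print(a,"Y",np.percentile(q[k,1],[3,97]).round(1))
for n in("top","side"):
    D=np.load(n+"7.npz"); Q=tj(cloud(n,D["b"]).reshape(-1,3))
    print(n,[(a,np.percentile(Q[(abs(Q[:,0]-a)<10)&(abs(Q[:,1]+3)<5)&(Q[:,2]>60)&(Q[:,2]<108),2],[50]).round(1).tolist()) for a in(-110,-70,-30,10,45,80)])
E
```

```text
stub on x=66 [[66.0, -20.9, 133.2], [66.0, -15.0, 116.3]] lean 19.4
-155 Y [-24.1  24.3]
-135 Y [-17.6   9.6]
-115 Y [-18.6  11.7]
-95 Y [-19.9  12.4]
-75 Y [-19.3  12.2]
-55 Y [-21.1  11.6]
-35 Y [-20.8  12.4]
-15 Y [-21.4  11.3]
5 Y [-20.8  11.6]
25 Y [-20.   11.1]
45 Y [-21.   11.4]
65 Y [-23.2  11. ]
85 Y [-20.2   7.8]
top [(-110, [96.9]), (-70, [97.8]), (-30, [96.5]), (10, [95.3]), (45, [96.5]), (80, [96.7])]
side [(-110, [93.8]), (-70, [92.2]), (-30, [93.4]), (10, [93.7]), (45, [92.9]), (80, [94.1])]
```

```bash
python3 -c "
from bench import r
print(r.hand_in())"
```

```text
the job is handed in; nothing more can be done
None
```

I handed the job in at about 22.6 s: the leg lies in both V-blocks with its stub end by the scale, and its stub is parallel to the index arm at about 18 degrees by my camera measurements, with the gripper clear; no verdict came back.

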